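# Collar held on the shaft's flat

### The job

Blow the gearmotor's upright shaft clean: squeeze the air gun's trigger all the way in and let it spring back out. Then pinch the bare shaft with one finger lying on its machined flat, and turn it until the flat squarely faces the yellow pointer on the gearbox. Last, fetch the steel shaft collar, lower it over the shaft with its set screw on that flat, and finish while still gripping it there for the person with the hex key: level, its top flush with the shaft's end, clear of the gearbox, the flat still facing the pointer, and nothing else on the bench disturbed.

Things in the scene. Friction and masses are not known exactly. Their poses are not given: they have to be found in the camera images.
- gearmotor: blue worm gearmotor, bolted down: gearbox 84 x 84 mm, top 88 mm above the bench, base plate 140 x 130 mm, motor (67 mm thick) lying to +x to x = 180 mm. Origin on the bench under the shaft's axis; z up; -x is the front, where a yellow pointer is painted on the gearbox top and front face. A dark boss (40 mm across) around the shaft reaches 95 mm above the bench
- shaft: upright steel output shaft, 20 mm in diameter, 50 mm long; turns about its axis either way, light friction 0.06 N m, stays where left. Origin on the axis at its lower end, 95 mm above the bench, z up. White-bright flat on its -x side, 6 mm from the axis (16 mm thick there, not 20), 14 mm wide, from 12 mm above the origin to the end; +x side round. Flat starts 0.5 to 1.5 rad counterclockwise of the pointer
- shaft_flat (a point): centre of the shaft's flat, on its face: (-6, 0, 31) mm in the shaft's frame, same axes as the shaft
- shaft_end (a point): centre of the shaft's upper end, 145 mm above the bench, same axes as the shaft; its rim is chamfered 1.5 mm; a short white line on the end runs from the centre to the flat
- gun: orange air blow gun on its side in a fixed stand, nozzle to +y at the shaft, tip at y = 115 mm. Origin on the bench under the gun's body (32 mm thick, along y, axis 125 mm above the bench). The handle runs to -x as far as x = -128 mm (then a brass fitting to -146), from y = -28 to -4 mm, 28 mm high, centred 125 mm above the bench, only air below it. The black trigger is on its +y side
- trigger_pad (a point): point on the outer (+y) face of the trigger where it is squeezed, 44 mm from its upright hinge: released at (-62, 24, 125) mm in the gun's frame, fully in at about (-62, 12, 125). The trigger is 22 mm high, 8 mm thick, 67 mm long. Handle and trigger together measure 52 mm here when released, 40 mm when squeezed
- trigger (a joint): trigger angle: 0 released, 0.27 rad fully in (towards the handle, -y of the gun). Sprung: about 2.5 N to start and 9 N fully in, at the pad; springs back by itself
- collar: loose steel shaft collar, 22 mm high, outside 46 mm, bore 22.6 mm through, about 0.2 kg, lying on the bench. Origin: centre of the underside, z up. Two holding flats face +y and -y, 40 mm apart, 22 mm wide. Set screw on the -x side under a red mark; its 5 mm tip stands into the bore to 7.6 mm from the axis, so the collar goes over the shaft only with the screw at the flat. It slides down if let go
- collar_screw (a point): inner end of the set screw's tip: (-7.6, 0, 11) mm in the collar's frame, same axes as the collar
- bush: bystander: brass bush, ring 38 mm outside, 30 mm high, no screw; origin under its centre
- sprocket: bystander: dark steel sprocket, about 66 mm across, 18 mm high; origin under its centre
- screwdriver: bystander: screwdriver with green handle, lying
- wrench: bystander: steel wrench, lying
- can: bystander: white can, 54 mm across, 150 mm high, standing
- bin: bystander: small open blue bin, 90 x 70 x 50 mm
There are look-alikes about, which are no part of the job. Of the things that look like the collar, take the one that is farthest to the robot's right at the start.

How it is judged:
By the outcome, as a careful person would: the job done as asked, in the order asked, and still so for the second after the job is handed in, while the arm keeps its last pose, push and grip.
It also fails if it takes over 58 s, if anything falls off the work surface, if the arm or the gripper's body presses on something with over 40 N, if the wrist force passes 120 N, or if a joint passes its speed limit or range.

### The arm

A 6-joint arm with a two-finger parallel gripper is mounted at the origin on the work surface. World frame = base frame: x ahead of the robot, y to its left, z up, the work surface at z = 0. Lengths are in mm, angles in rad, forces in N, time in s.
With the tool pointing down it reaches from about 300 to 750 mm from the base axis. Payload 8.5 kg.
Tool frame: the origin (TCP) lies midway between the tips of the shut fingers; the grasp point (between the pads) lies robot.tcp_to_grasp behind it (robot.tcp_to_grasp is the distance from the TCP to the grasp point, in mm); x points along the fingers, z is the direction in which the jaws open and shut, and the axes are right-handed (so a half turn about x gives the same grasp; the last joint's range is limited). The gripper opens to 85 mm and grips with 20 to 120 N. Pads are 22 mm wide; open, the fingers measure 114 mm over their backs; the gripper's body (76 mm by 85 mm) begins 54 mm behind the grasp point. The pads swing forward as they close: fully open they stand 13 mm farther back than shut.
Start: joints at [0.983, 0.381, 1.297, -0, 1.464, -0.215], TCP at [200.314, 512.206, 231.322] pointing down, gripper open.
Joint ranges: [-3.11, 3.11], [-0.89, 2.33], [0.22, 2.48], [-1.42, 4.56], [0.17, 2.85], [-2.88, 2.88]. Speed limits (rad/s): [2.39, 2.39, 3.14, 3.14, 3.14, 3.14].

### API

Orientations are given as a rotation vector (axis times angle).
In Python, from station import robot, snapshot, camera_model gives the robot as it stands.
- The arm moves only by the tool arm_command, never from a script. Its argument "rows" is a list that holds one entry, the list of rows, each a list of 7 numbers: the opening, from 0 (shut) to 1 (fully open), then the shift along the tool's x, y, z in cm, then the turn, a rotation vector about the tool's x, y, z in degrees. In form: [[[jaw, tx, ty, tz, wx, wy, wz], ...]]. A call has 1 to 20 rows; each row shifts and turns the commanded pose from where the row before left it, along the tool's axes as they then stand; what a row does not reach is not made up. A row lasts 1/12 s, in which the tool goes at most 41.7 mm and 7.16 degrees, less where a joint would pass 70% of its speed; a pose out of reach is approached as far as the arm can. A call is refused whole if a number of a shift passes 4.17 or a number of a turn 7.16, either way. A call with a gripper value outside its range is refused whole. The fingers move at their own pace and stop on an object; "newtons" is the grip in N (left out, the last holds). Time passes only in rows, so rows that do not move let the fingers close. It gives the time, the measured TCP pose, the force and the opening at its end, in the units of the state.
- robot.read_state(): the state, without advancing time (a new reading comes with each control period).
- snapshot(name): name is "scene" or "side" or "wrist"; returns (picture, depth): 384x512x3 uint8, blue, green, red; 384x512 float32, mm along the optical axis (not along the pixel's ray), 0 where there is no reading.
- camera_model(name): a dict with "intrinsics" (3x3 intrinsics, pixels), "origin" and "attitude" of the camera in the world. Camera axes: x right, y up, looking along -z (the intrinsics and any distortion apply to the point x, -y, -z); pixel columns grow to the right and rows downward; lengths in mm; the calibration is good to about 2 mm. A picture is of the moment at which its call begins: read the wrist's pose just before it. camera_model takes no time and is no camera call; for the wrist camera it gives the pose at the moment of the call.
- robot.hand_in(): hands the job in, once; it reports no verdict.
The state is a dict: "clock": time; "q": joint angles; "joint_velocities": joint speeds; "joint_efforts": joint torques, N m; "eef_pos": TCP position; "orientation": TCP orientation; "wrist_force": force on the tool from outside, world axes, zero at the start; "moment": the same for the moment, N m; "opening": opening from 0.0 (shut) to 1.0 (fully open).
Only numpy, scipy, OpenCV 4.12 (cv2) and the standard library are available. Lean on these libraries where they do the work, as an engineer would, in place of code of your own. Each camera call takes 0.05 s, during which the arm holds its last target.

## Working session

There is one attempt and no reset: what is moved stays moved. The work goes in short steps, Python scripts to look and compute and a tool call to move; the robot and the scene stay as the last step left them, time stands still between calls to the robot, and variables do not carry over. Pictures are saved under pics/ and viewed, and the job is handed in when it is done.

Besides the shell and the picture viewer there is one more tool, called after ">>>" as name(argument=value, ...), one argument or row to a line, values as JSON. arm_command: Moves the arm, as the interface text tells. Its arguments: {"type":"object","properties":{"rows":{"type":"array","items":{"type":"array","items":{"type":"array","items":{"type":"number"}}}},"newtons":{"type":"number"}},"required":["rows"]}

```bash
ls; mkdir -p pics
cat > h.py <<'E'
import numpy as np, cv2
from station import robot, snapshot, camera_model
from scipy.spatial.transform import Rotation as R
def snap(name, fn):
    cm=camera_model(name); p,d=snapshot(name); cv2.imwrite('pics/'+fn+'.png',p); np.savez('pics/'+fn+'.npz',p=p,d=d,K=np.array(cm['intrinsics']),o=np.array(cm['origin']),a=np.array(cm['attitude'])); return p,d,cm
def load(fn):
    z=np.load('pics/'+fn+'.npz'); return z
def rot(a):
    a=np.asarray(a,float)
    return a if a.shape==(3,3) else (R.from_rotvec(a).as_matrix() if a.size==3 else R.from_quat(a).as_matrix())
def cloud(z):
    d=z['d'];K=z['K'];h,w=d.shape
    u,v=np.meshgrid(np.arange(w),np.arange(h))
    x=(u-K[0,2])/K[0,0]*d; y=(v-K[1,2])/K[1,1]*d
    c=np.stack([x,-y,-d],-1)
    return c@rot(z['a']).T+z['o']
def proj(z,P):
    c=(np.atleast_2d(P)-z['o'])@rot(z['a']); K=z['K']
    return np.stack([K[0,0]*c[:,0]/-c[:,2]+K[0,2], K[1,1]*-c[:,1]/-c[:,2]+K[1,2]],-1)
E
python3 - <<'E'
from h import *
for n in ['scene','side','wrist']:
    p,d,cm=snap(n,n+'0'); print(n,cm)
s=robot.read_state(); print(s); print(robot.tcp_to_grasp)
E
```

```text
pics
scene {'intrinsics': array([[348.81540784,   0.        , 258.472936  ],
       [  0.        , 348.81540784, 189.03925667],
       [  0.        ,   0.        ,   1.        ]]), 'origin': array([1205.03978565,  251.45975488,  823.46887179]), 'attitude': array([0.54651898, 0.76906248, 1.72980419])}
side {'intrinsics': array([[433.79767682,   0.        , 267.15548617],
       [  0.        , 433.79767682, 200.86473981],
       [  0.        ,   0.        ,   1.        ]]), 'origin': array([-144.95058572, 1134.08898115, 1062.91933057]), 'attitude': array([ 0.30533251, -1.18129188, -2.33979599])}
wrist {'intrinsics': array([[336.83609558,   0.        , 253.84777444],
       [  0.        , 336.83609558, 193.83041727],
       [  0.        ,   0.        ,   1.        ]]), 'origin': array([133.02333458, 538.30243062, 373.65546797]), 'attitude': array([-0.25202694, -0.17109645,  1.18973677])}
{'clock': 0.15, 'q': array([ 9.82680238e-01,  3.81053505e-01,  1.29804863e+00,  1.51567393e-05,
        1.46359405e+00, -2.15330154e-01]), 'joint_velocities': array([-0.00195244, -0.00116827, -0.00482938,  0.00031096, -0.00112483,
        0.00166872]), 'joint_efforts': array([ 3.32375530e-03, -4.48625100e+01, -2.31343728e+01, -4.03329739e-05,
        3.80492085e-03, -5.20659194e-05]), 'eef_pos': array([200.20370696, 512.0288131 , 230.85984438]), 'orientation': array([-0.93082769,  1.36386474,  0.93016902]), 'wrist_force': array([ 0.42252034, -0.23359676,  0.08287594]), 'moment': array([ 0.01645981, -0.00468694, -0.04904783]), 'opening': 1.002676436489051}
18.700000000000003
```

View pics/scene0.png

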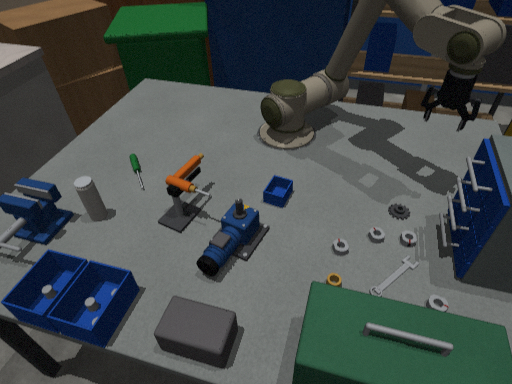

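View pics/side0.png

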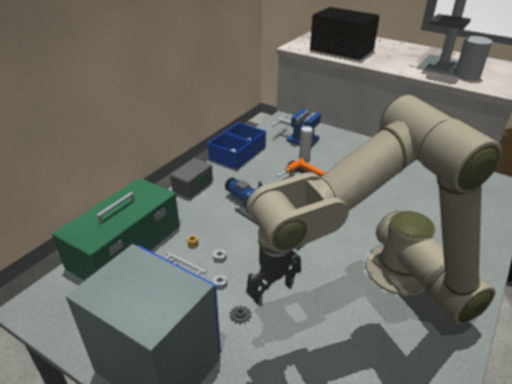

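View pics/wrist0.png

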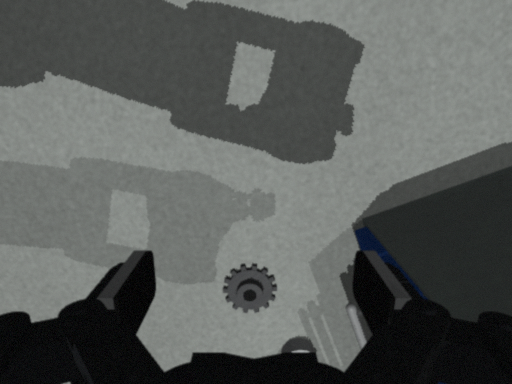

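Run:
```python
from h import *
z=load('scene0');C=cloud(z)
for n,(u,v) in dict(c1=(341,247),c2=(377,235),c3=(408,239),c4=(437,303),bush=(334,280),sprocket=(399,210),can=(85,183),bin=(278,190),shaft=(239,203),handle=(190,165),gunbody=(180,182),nozzle=(208,192),table=(150,100),motor=(208,262),drv=(138,170)).items():
    print(n,C[v,u].round(0), C[v-3:v+4,u-3:u+4,2].max().round(0))
def crop(f,x0,y0,x1,y1,s,o):
    p=load(f)['p'][y0:y1,x0:x1]; cv2.imwrite('pics/'+o+'.png',cv2.resize(p,None,fx=s,fy=s,interpolation=cv2.INTER_CUBIC))
crop('scene0',150,145,280,275,6,'cs1'); crop('scene0',320,200,460,320,5,'cs2')
```

```text
c1 [536. 288.  -2.] 823.0
c2 [464. 387.  -0.] 24.0
c3 [454. 476.  -1.] 24.0
c4 [654. 540.   4.] 24.0
bush [658. 283.   7.] 31.0
sprocket [356. 446.  16.] 21.0
can [ 622. -466.  149.] 152.0
bin [352.  52.   2.] 8.0
shaft [577.  -4. 144.] 146.0
handle [ 450. -211.  135.] 142.0
gunbody [ 536. -203.  139.] 823.0
nozzle [ 422. -179.   -0.] 131.0
table [-112. -703.   -3.] 4.0
motor [739. -38.  77.] 81.0
drv [ 396. -462.   17.] 823.0
```

View pics/cs1.png

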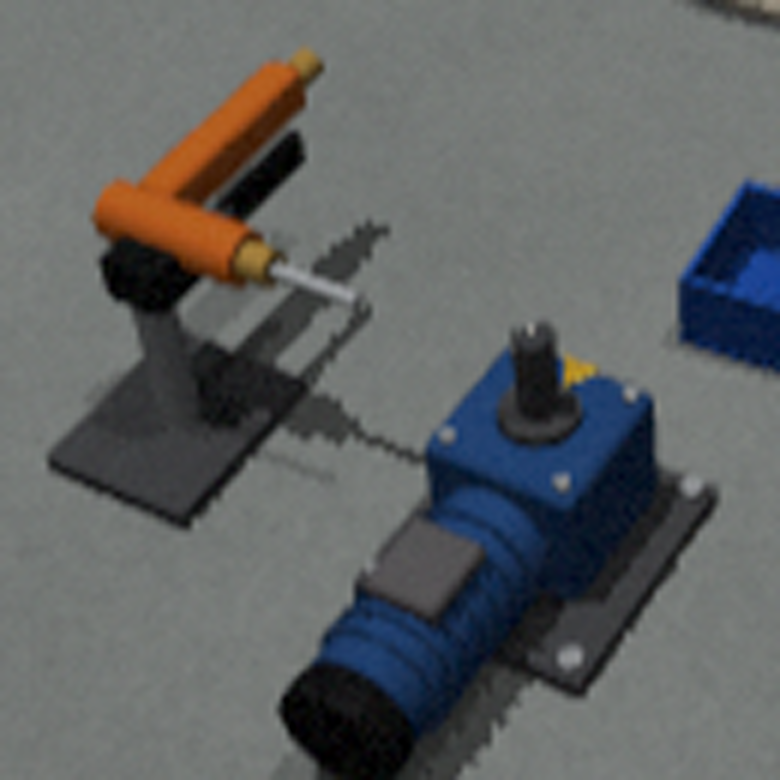

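View pics/cs2.png

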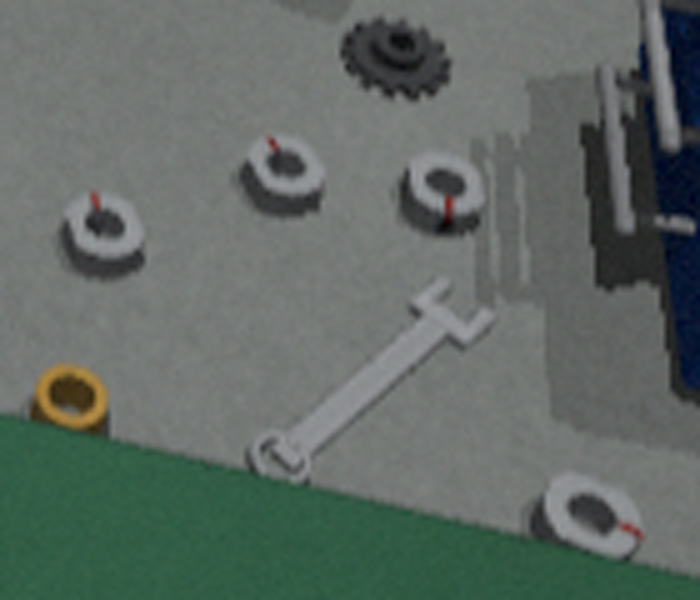

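Run:
```python
from h import *
s=robot.read_state(); M=rot(s['orientation']); print(M.round(4))
cm=camera_model('wrist'); print('cam in tool', (M.T@(np.array(cm['origin'])-s['eef_pos'])).round(1)); print((M.T@rot(cm['attitude'])).round(3))
z=load('scene0');C=cloud(z);p=z['p'].astype(int)
hsv=cv2.cvtColor(z['p'],cv2.COLOR_BGR2HSV)
m=(hsv[...,0]<14)&(hsv[...,0]>4)&(hsv[...,1]>150)&(hsv[...,2]>60)
m[:,:150]=0;m[:,280:]=0
Q=C[m];Q=Q[(Q[:,2]>100)&(Q[:,2]<150)]
print(len(Q),Q.min(0),Q.max(0))
for a in np.arange(0,360,45):pass
# gun orient: handle min-area
np.set_printoptions(suppress=True,precision=1)
print(cv2.minAreaRect(Q[:,:2].astype(np.float32)))
m=(abs(C[...,2]-88)<5); m[:150]=0;m[:,:210]=0;m[:,275:]=0;m[250:]=0
Q=C[m];print(len(Q));print(cv2.minAreaRect(Q[:,:2].astype(np.float32)),np.median(Q,0))
m=(abs(C[...,2]-145)<4); m[:150]=0;m[:,:225]=0;m[:,250:]=0;m[220:]=0
print(C[m].mean(0),m.sum())
```

```text
[[-6.000e-04 -9.313e-01  3.642e-01]
 [-9.000e-04  3.642e-01  9.313e-01]
 [-1.000e+00  3.000e-04 -1.100e-03]]
cam in tool [-1.429e+02  7.220e+01 -1.000e-01]
[[-0.     0.283 -0.959]
 [ 0.     0.959  0.283]
 [ 1.    -0.    -0.001]]
493 [ 401.35593782 -253.53494607  115.36277401] [ 554.53879171 -168.36756206  142.64293806]
((476.1917419433594, -198.55337524414062), (85.13880920410156, 143.6378173828125), 77.62425231933594)
666
((609.2549438476562, -18.021682739257812), (83.00321960449219, 163.90150451660156), 76.83634185791016) [595.8 -16.5  87.3]
[571.6  -8.3 143.9] 28
```

>>> arm_command(
  rows=[
    [[1,-0.6,-2.6,-2.5,0,0,0],[1,-0.6,-2.6,-2.5,0,0,0],[1,-0.6,-2.6,-2.5,0,0,0],[1,-0.6,-2.6,-2.5,0,0,0],[1,-0.6,-2.6,-2.5,0,0,0],[1,-0.6,-2.6,-2.5,0,0,0],[1,-0.6,-2.6,-2.5,0,0,0],[1,-0.6,-2.6,-2.5,0,0,0],[1,-0.6,-2.6,-2.5,0,0,0],[1,-0.6,-2.6,-2.5,0,0,0],[1,-0.6,-2.6,-2.5,0,0,0],[1,-0.6,-2.6,-2.5,0,0,0],[1,-0.6,-2.6,-2.5,0,0,0],[1,-0.6,-2.6,-2.5,0,0,0],[1,-0.6,-2.6,-2.5,0,0,0],[1,-0.6,-2.6,-2.5,0,0,0],[1,-0.6,-2.6,-2.5,0,0,0],[1,-0.6,-2.6,-2.5,0,0,0],[1,0,0,0,-4.5,0,0],[1,0,0,0,-4.5,0,0]],
  ],
)

```text
clock: 1.82
eef_pos: [472.8, -79.2, 338.7]
orientation: [-1.049, 1.304, 1.05]
wrist_force: [0.2, 0.8, -0.3]
opening: 1.003
```

Run:
```python
from h import *
p,d,cm=snap('wrist','w1')
s=robot.read_state(); print(s['clock'],s['q'],s['eef_pos'],rot(s['orientation']).round(3))
```

```text
1.8667 [-4.12149969e-01  1.94886904e-01  1.25717210e+00  5.00799901e-05
  1.69065362e+00 -1.77386049e+00] [472.45262235 -78.29897944 338.81310292] [[-0.001 -0.978  0.208]
 [ 0.     0.208  0.978]
 [-1.     0.001  0.   ]]
```

View pics/w1.png

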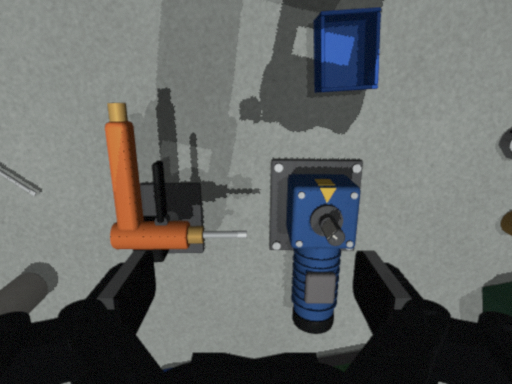

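Run:
```python
from h import *
np.set_printoptions(suppress=True,precision=2)
z=load('w1');C=cloud(z);hsv=cv2.cvtColor(z['p'],cv2.COLOR_BGR2HSV)
m=(hsv[...,0]<14)&(hsv[...,0]>4)&(hsv[...,1]>150)&(hsv[...,2]>60)
u,v=np.meshgrid(np.arange(512),np.arange(384))
H=m&(u<145)&(v>125)&(v<215); Q=C[H]
print('handle z',np.percentile(Q[:,2],[1,10,50,90,99]))
T=Q[Q[:,2]>135]; print(cv2.minAreaRect(T[:,:2].astype(np.float32)), len(T))
l=cv2.fitLine(T[:,:2].astype(np.float32),cv2.DIST_L2,0,.01,.01).ravel(); print('handle ang',np.degrees(np.arctan2(l[1],l[0])),l)
B=C[m&(v>225)&(v<246)]; B=B[B[:,2]>120];l=cv2.fitLine(B[:,:2].astype(np.float32),cv2.DIST_L2,0,.01,.01).ravel(); print('body ang',np.degrees(np.arctan2(l[1],l[0])),l,B[:,2].max(), len(B))
# trigger dark
D=(hsv[...,2]<60)&(u>148)&(u<168)&(v>155)&(v<222)
Q=C[D]; Q=Q[(Q[:,2]>120)&(Q[:,2]<145)];print('trig',len(Q),Q[:,2].max(),cv2.minAreaRect(Q[:,:2].astype(np.float32)))
# gearbox top
G=(abs(C[...,2]-88)<2.5)&(u>280)&(u<365)&(v>165)&(v<255)
Q=C[G];print('gear',len(Q),cv2.minAreaRect(Q[:,:2].astype(np.float32)),np.median(Q[:,2]))
S=(C[...,2]>141)&(u>310)&(u<350)&(v>200)&(v<250);print('shaft top',S.sum(),C[S].mean(0),np.argwhere(S).mean(0))
p=z['p'][160:260,270:370];cv2.imwrite('pics/w1c.png',cv2.resize(p,None,fx=6,fy=6,interpolation=cv2.INTER_CUBIC))
```

```text
handle z [120.01 130.33 138.32 139.7  140.64]
((418.50372314453125, -167.32081604003906), (81.87462615966797, 192.52171325683594), 31.89689826965332) 1766
handle ang -15.792141 [   0.96   -0.27  446.82 -214.57]
body ang 83.65704 [   0.11    0.99  522.69 -207.78] 481.646957060757 1522
trig 645 138.24579454879824 ((482.5843505859375, -185.64291381835938), (21.020938873291016, 70.89276885986328), 67.25424194335938)
gear 2753 ((564.946533203125, -8.997360229492188), (81.86211395263672, 81.32609558105469), 77.62420654296875) 87.98052466634283
shaft top 233 [560.55 -10.19 156.33] [236.8  335.96]
```

View pics/w1c.png

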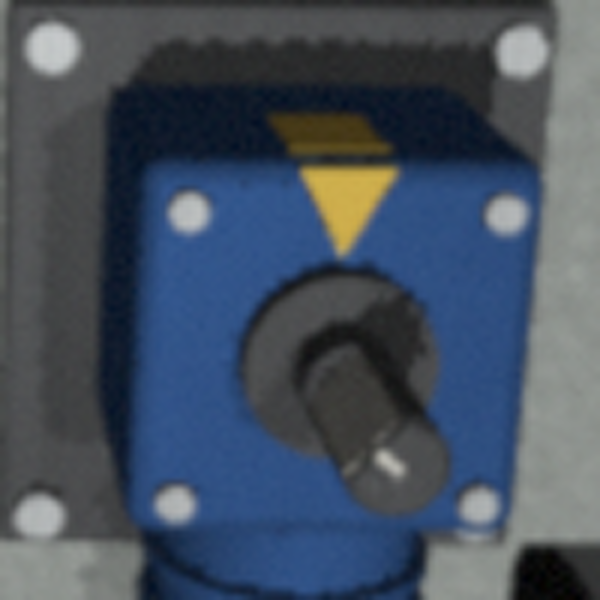

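```bash
cat >> h.py <<'E'
def ray(z,u,v,h):
    K=z['K'];d=rot(z['a'])@np.array([(u-K[0,2])/K[0,0],-(v-K[1,2])/K[1,1],-1.0]); o=z['o']; return o+d*(h-o[2])/d[2]
E
python3 - <<'E'
from h import *
np.set_printoptions(suppress=True,precision=2)
z=load('w1');C=cloud(z);hsv=cv2.cvtColor(z['p'],cv2.COLOR_BGR2HSV)
m=(hsv[...,0]<14)&(hsv[...,0]>4)&(hsv[...,1]>150)&(hsv[...,2]>60)
u,v=np.meshgrid(np.arange(512),np.arange(384))
Q=C[m&(v>125)&(v<215)]
T=Q[(Q[:,2]>136)&(Q[:,2]<142)]; print('handle rect',cv2.minAreaRect(T[:,:2].astype(np.float32)), len(T))
l=cv2.fitLine(T[:,:2].astype(np.float32),cv2.DIST_HUBER,0,.01,.01).ravel(); print('handle ang',np.degrees(np.arctan2(l[1],l[0])),l)
Q=C[m&(v>222)&(v<250)]; B=Q[(Q[:,2]>130)&(Q[:,2]<144)];l=cv2.fitLine(B[:,:2].astype(np.float32),cv2.DIST_HUBER,0,.01,.01).ravel(); print('body ang',np.degrees(np.arctan2(l[1],l[0])),l,B[:,2].max(), len(B),cv2.minAreaRect(B[:,:2].astype(np.float32)))
t=C[(hsv[...,2]<70)&(u>148)&(u<168)&(v>155)&(v<222)]; t=t[(t[:,2]>131)&(t[:,2]<140)]
l=cv2.fitLine(t[:,:2].astype(np.float32),cv2.DIST_HUBER,0,.01,.01).ravel();print('trig',len(t),np.degrees(np.arctan2(l[1],l[0])),l,cv2.minAreaRect(t[:,:2].astype(np.float32)))
G=(abs(C[...,2]-88)<2.5)&(u>280)&(u<365)&(v>165)&(v<255)
a=np.radians(-12.4);ex=np.array([np.cos(a),np.sin(a)]);ey=np.array([-ex[1],ex[0]])
Q=C[G][:,:2];
for e in(ex,ey):
  q=Q@e; print('ext',np.percentile(q,[0,.5,1,50,99,99.5,100]))
nz=ray(z,246,234,125);print('nozzle tip',nz)
for px in [(336.6,239.2)]: print('shaft end',ray(z,*px,145))
# bolts at top z88
for px in [(190,213),(507,214),(176,502),(479,504)]: print('bolt',ray(z,270+px[0]/6-.4,160+px[1]/6-.4,90))
print('ptr tip',ray(z,270+342/6-.4,160+258/6-.4,88),'base',ray(z,270+350/6-.4,160+168/6-.4,88))
E
```

```text
handle rect ((448.1612854003906, -216.11318969726562), (21.068862915039062, 94.57254028320312), 78.31146240234375) 1694
handle ang -11.068347 [   0.98   -0.19  447.27 -215.77]
body ang 77.44476 [   0.22    0.98  523.11 -208.6 ] 142.1241641935856 1872 ((524.5662231445312, -209.35720825195312), (83.65015411376953, 33.11700439453125), 76.56941223144531)
trig 475 -12.151491 [   0.98   -0.21  478.84 -185.74] ((479.85693359375, -184.99771118164062), (13.425796508789062, 66.82848358154297), 74.11071014404297)
ext [513.03 514.21 514.34 544.57 593.81 594.03 594.37]
ext [ 71.6   72.79  73.06 106.29 152.49 152.8  153.46]
nozzle tip [ 549.81 -105.04  125.  ]
shaft end [568.47  -8.04 145.  ]
bolt [528.84 -32.36  90.  ]
bolt [542.74  30.27  90.  ]
bolt [590.96 -46.35  90.  ]
bolt [605.08  16.1   90.  ]
ptr tip [545.6   -3.48  88.  ] base [527.04   1.03  88.  ]
```

>>> arm_command(
  rows=[
    [[1,0,-0.36,-2.65,-0.4,0,0],[1,0,-0.36,-2.65,0,0,0],[1,0,-0.36,-2.65,0,0,0],[1,0,-0.36,-2.65,0,0,0],[1,0,-0.36,-2.65,0,0,0],[1,0,0,0,0,0,0],[1,3,0,0,0,0,0],[1,3,0,0,0,0,0],[1,3,0,0,0,0,0],[1,3,0,0,0,0,0],[1,2,0,0,0,0,0],[1,0,0,0,0,0,0],[1,0,0,0,0,0,0]],
  ],
)

```text
clock: 2.95
eef_pos: [462.2, -210.1, 199.4]
orientation: [-1.053, 1.301, 1.055]
wrist_force: [0.1, -0.1, 0.4]
opening: 0.999
```

Run:
```python
from h import *
p,d,cm=snap('wrist','w2')
s=robot.read_state(); print(s['clock'],s['eef_pos'],rot(s['orientation']).round(3))
```

```text
3.0 [ 462.71312718 -210.61159531  200.48699237] [[ 0.001 -0.978  0.208]
 [-0.001  0.208  0.978]
 [-1.    -0.001 -0.001]]
```

View pics/w2.png

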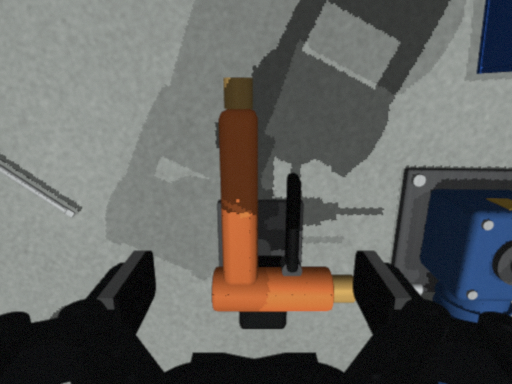

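Run:
```python
from h import *
z=load('w2')
a=np.radians(-12.5);ex=np.array([np.cos(a),np.sin(a)]);ey=np.array([-ex[1],ex[0]]);o=np.array([525,-217.4])
for g in [(-62,24,125),(-62,-28,125),(-62,-8,125),(-128,-16,125),(0,115,125),(-62,24,136),(-85,24,136),(-51,24,136)]:
    print(g,proj(z,[*(o+g[0]*ex+g[1]*ey),g[2]])[0].round(0))
p=z['p'][60:340,180:380];cv2.imwrite('pics/w2c.png',cv2.resize(p,None,fx=2,fy=2))
```

```text
(-62, 24, 125) [299. 207.]
(-62, -28, 125) [222. 206.]
(-62, -8, 125) [252. 206.]
(-128, -16, 125) [240. 106.]
(0, 115, 125) [419. 288.]
(-62, 24, 136) [301. 212.]
(-85, 24, 136) [303. 178.]
(-51, 24, 136) [300. 228.]
```

>>> arm_command(
  rows=[
    [[1,2.5,0,0,0,0,0],[1,2.5,0,0,0,0,0],[1,2.5,0,0,0,0,0],[1,2.2,0,0,0,0,0],[1,0,0,0,0,0,0],[1,0,0,0,0,0,0]],
  ],
)

```text
clock: 3.5
eef_pos: [462.8, -211.0, 103.5]
orientation: [-1.055, 1.301, 1.053]
wrist_force: [0.5, 0.1, 0.5]
opening: 1.004
```

>>> arm_command(
  rows=[
    [[0.4,0,0,0,0,0,0],[0.4,0,0,0,0,0,0],[0.4,0,0,0,0,0,0],[0.4,0,0,0,0,0,0],[0.4,0,0,0,0,0,0],[0.4,0,0,0,0,0,0],[0.4,0,0,0,0,0,0],[0.4,0,0,0,0,0,0]],
  ],
  newtons=30,
)

```text
clock: 4.17
eef_pos: [462.6, -211.2, 104.1]
orientation: [-1.057, 1.3, 1.052]
wrist_force: [-2.2, -0.2, 8.8]
opening: 0.483
```

Run:
```python
from h import *
p,d,cm=snap('wrist','w3')
s=robot.read_state(); print(s['clock'],s['eef_pos'],s['opening'],s['wrist_force'])
```

```text
4.2167 [ 462.59344859 -211.20029872  104.14815064] 0.48286980264465346 [-3.41544486 -0.15792596  8.65613314]
```

View pics/w3.png

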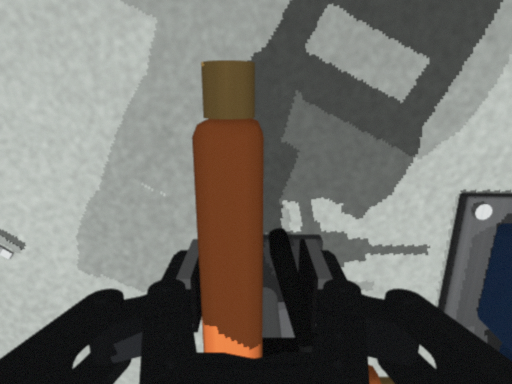

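>>> arm_command(
  rows=[
    [[0.3,0,0,0,0,0,0],[0.3,0,0,0,0,0,0],[0.3,0,0,0,0,0,0],[0.3,0,0,0,0,0,0]],
  ],
  newtons=50,
)

```text
clock: 4.55
eef_pos: [462.6, -211.4, 104.3]
orientation: [-1.057, 1.301, 1.052]
wrist_force: [-4.0, -0.8, 8.9]
opening: 0.471
```

Run:
```python
from h import *
s=robot.read_state(); print(s['clock'],s['eef_pos'],s['opening'],s['wrist_force'])
```

```text
4.55 [ 462.5610136  -211.41639782  104.2571721 ] 0.4706017168984794 [-3.98225991 -0.81396655  8.94953866]
```

>>> arm_command(
  rows=[
    [[0.3,0,0,0,0,0,0],[0.3,0,0,0,0,0,0],[0.3,0,0,0,0,0,0],[0.3,0,0,0,0,0,0]],
  ],
  newtons=70,
)

```text
clock: 4.88
eef_pos: [462.5, -211.7, 104.4]
orientation: [-1.057, 1.301, 1.051]
wrist_force: [-5.1, -2.2, 11.0]
opening: 0.465
```

Run:
```python
from h import *
p,d,cm=snap('wrist','w4')
```

```text
(no output)
```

View pics/w4.png

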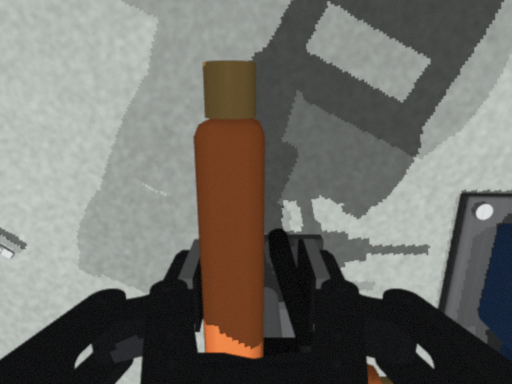

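>>> arm_command(
  rows=[
    [[1,0,0,0,0,0,0],[1,0,0,0,0,0,0],[1,0,0,0,0,0,0],[1,0,0,0,0,0,0],[1,0,0,0,0,0,0],[1,0,0,0,0,0,0]],
  ],
  newtons=30,
)

```text
clock: 5.43
eef_pos: [462.4, -210.9, 102.6]
orientation: [-1.055, 1.301, 1.053]
wrist_force: [0.1, 0.2, 0.5]
opening: 0.998
```

>>> arm_command(
  rows=[
    [[1,-3.1,0,0,0,0,0],[1,-3.1,0,0,0,0,0],[1,-3.1,0,0,0,0,0],[1,-3.1,0,0,0,0,0],[1,-3.1,0,0,0,0,0],[1,-3.1,0,0,0,0,0]],
  ],
)

```text
clock: 5.93
eef_pos: [462.0, -210.5, 290.1]
orientation: [-1.054, 1.301, 1.054]
wrist_force: [1.4, -0.8, -0.0]
opening: 0.999
```

Run:
```python
from h import *
p,d,cm=snap('wrist','w5')
s=robot.read_state(); print(s['clock'],s['eef_pos'],s['opening'],s['wrist_force'])
```

```text
5.9833 [ 463.39392144 -211.61721544  296.15223294] 1.0003296025494002 [-1.12807057 -0.27843359  4.83022345]
```

View pics/w5.png

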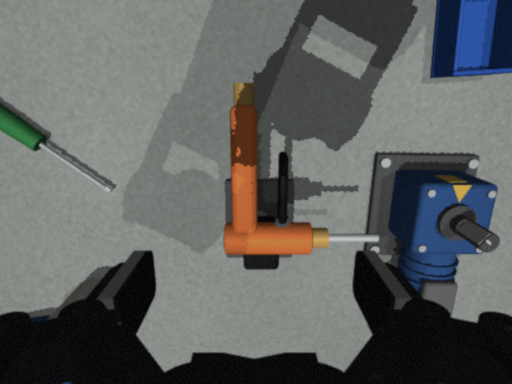

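>>> arm_command(
  rows=[
    [[1,0,-0.86,3.15,0,0,0],[1,0,-0.86,3.15,0,0,0],[1,0,-0.86,3.15,0,0,0],[1,0,-0.86,3.15,0,0,0],[1,0,-0.86,3.15,0,0,0],[1,0,-0.86,3.15,0,0,0],[1,0,-0.86,3.15,0,0,0],[1,0.5,0,0,6.2,0,0],[1,0.5,0,0,6.2,0,0],[1,0.5,0,0,6.2,0,0],[1,0.5,0,0,6.2,0,0],[1,0.5,0,0,6.2,0,0],[1,0.5,0,0,6.2,0,0],[1,0.5,0,0,6.2,0,0],[1,0,0,0,0,0,0],[1,0,0,0,0,0,0]],
  ],
)

```text
clock: 7.32
eef_pos: [566.8, -7.5, 253.2]
orientation: [-0.476, 1.518, 0.476]
wrist_force: [0.1, 0.0, 1.1]
opening: 0.999
```

Run:
```python
from h import *
p,d,cm=snap('wrist','w6')
s=robot.read_state(); print(s['clock'],s['q'],s['eef_pos'],s['opening'],rot(s['orientation']).round(3))
z=load('w6');q=proj(z,[567.5,-8.2,145])[0];print(q)
u,v=q.astype(int);c=p[v-60:v+60,u-70:u+70];print(u-70,v-60);cv2.imwrite('pics/w6c.png',cv2.resize(c,None,fx=5,fy=5,interpolation=cv2.INTER_CUBIC))
```

```text
7.3667 [-2.21988402e-01  3.96455469e-01  1.20753585e+00 -6.38886528e-05
  1.53740948e+00 -8.29869813e-01] [566.89582971  -7.51409198 253.45419518] 0.9980894121525623 [[ 0.    -0.571  0.821]
 [-0.     0.821  0.571]
 [-1.    -0.     0.   ]]
[254.2394485  192.63520765]
184 132
```

View pics/w6c.png

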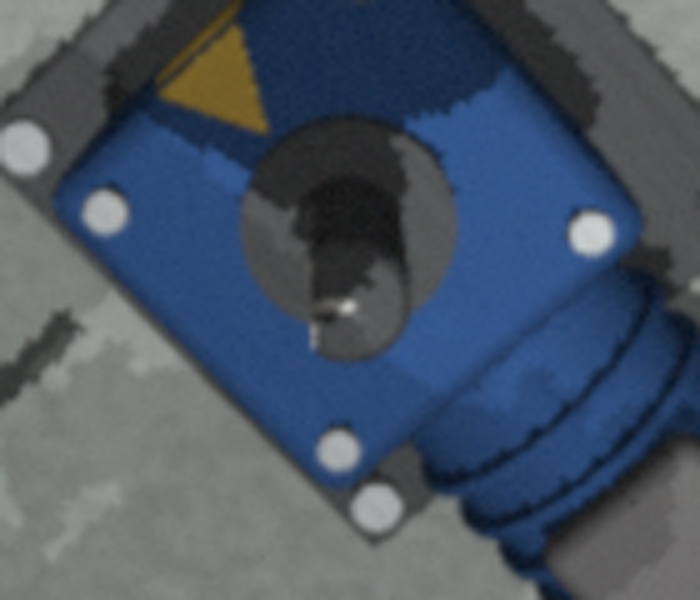

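View pics/w6.png

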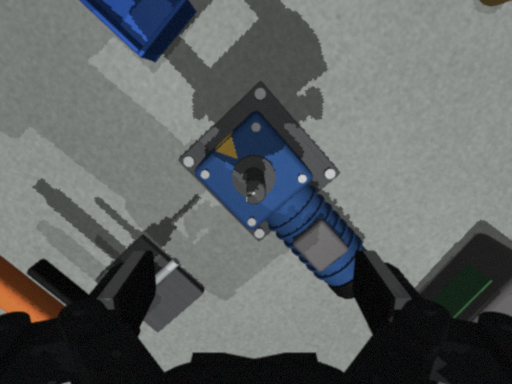

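```bash
cat >> h.py <<'E'
def topview(fn,h,cx,cy,half=25,s=12,yaw=0,out=None):
    # image: up = -x dir rotated by yaw, right = +y  (view from above, robot at top)
    z=load(fn); n=int(2*half*s); P=[];D=[]
    a=np.radians(yaw);ex=np.array([np.cos(a),np.sin(a)]);ey=np.array([-ex[1],ex[0]])
    for i,j in [(-1,-1),(-1,1),(1,1),(1,-1)]:
        w=np.array([cx,cy])+half*(i*ex+j*ey); P.append(proj(z,[w[0],w[1],h])[0]); D.append([(j+1)/2*n,(i+1)/2*n])
    H=cv2.getPerspectiveTransform(np.float32(P),np.float32(D)); im=cv2.warpPerspective(z['p'],H,(n,n),flags=cv2.INTER_CUBIC)
    cv2.imwrite('pics/'+out+'.png',im); return im
E
python3 - <<'E'
from h import *
a=topview('w6',145,567.5,-8.2,20,12,-12.5,'t6'); b=topview('w1',145,567.5,-8.2,20,12,-12.5,'t1')
for im in (a,b): cv2.circle(im,(240,240),120,(0,255,0),1)
cv2.imwrite('pics/t.png',np.hstack([b*1,a])[:, :]) ; im=cv2.convertScaleAbs(np.hstack([b,a]),alpha=1.6); cv2.imwrite('pics/t.png',cv2.resize(im,(800,400)))
E
```

```text
(no output)
```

View pics/t.png

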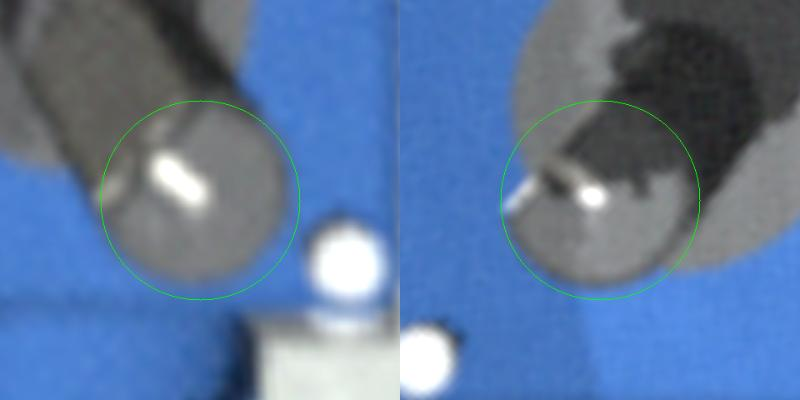

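>>> arm_command(
  rows=[
    [[1,0,-0.06,0.18,0,0,0],[1,2.6,0,0,0,0,0],[1,2.6,0,0,0,0,0],[1,2.6,0,0,0,0,0],[1,2.6,0,0,0,0,0],[1,2.6,0,0,0,0,0],[1,1.3,0,0,0,0,0],[1,0,0,0,0,0,0],[1,0,0,0,0,0,0]],
  ],
)

```text
clock: 8.12
eef_pos: [568.9, -6.9, 110.6]
orientation: [-0.474, 1.518, 0.474]
wrist_force: [0.5, -0.7, 1.4]
opening: 1.002
```

Run:
```python
from h import *
p,d,cm=snap('wrist','w7')
s=robot.read_state(); print(s['clock'],s['eef_pos'],s['wrist_force'],R.from_matrix(rot(s['orientation'])).as_rotvec())
```

```text
8.1667 [569.35775554  -7.02882632 111.39432904] [0.46791249 0.25399824 0.02826625] [-0.47484058  1.51679516  0.47343519]
```

View pics/w7.png

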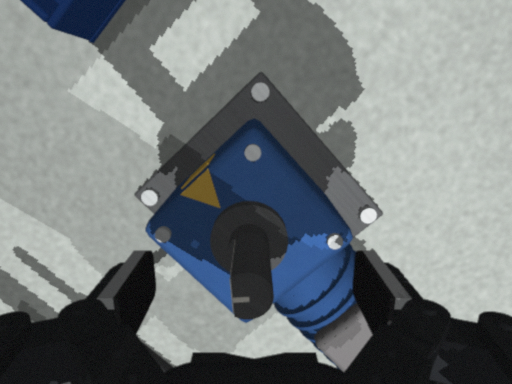

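>>> arm_command(
  rows=[
    [[0.1,0,0,0,0,0,0],[0.1,0,0,0,0,0,0],[0.1,0,0,0,0,0,0],[0.1,0,0,0,0,0,0],[0.1,0,0,0,0,0,0],[0.1,0,0,0,0,0,0],[0.1,0,0,0,0,0,0],[0.1,0,0,0,0,0,0],[0.1,0,0,0,0,0,0],[0.1,0,0,0,0,0,0]],
  ],
  newtons=30,
)

```text
clock: 9.0
eef_pos: [568.2, -7.2, 110.6]
orientation: [-0.474, 1.519, 0.473]
wrist_force: [-5.6, -3.1, 5.8]
opening: 0.181
```

Run:
```python
from h import *
p,d,cm=snap('wrist','w8')
s=robot.read_state(); print(s['clock'],s['eef_pos'],s['opening']*85,s['wrist_force'],s['moment'],R.from_matrix(rot(s['orientation'])).as_rotvec())
```

```text
9.05 [568.18905447  -7.18778206 110.62500931] 14.991105207311362 [-5.46254648 -2.48378451  5.28666288] [-0.40406182  0.76725888  0.03017269] [-0.47387093  1.51949269  0.47341496]
```

View pics/w8.png

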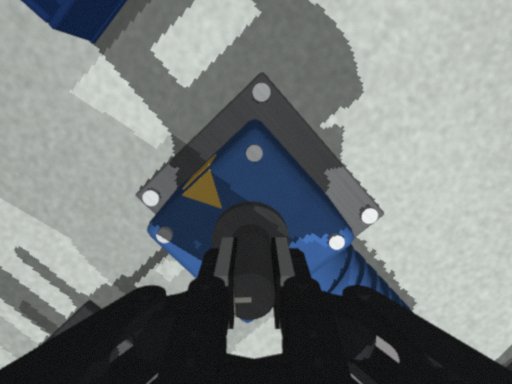

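Run:
```python
from h import *
s=robot.read_state();M=rot(s['orientation']);print('yaw',np.degrees(np.arctan2(M[1,2],M[0,2])),'x axis',M[:,0])
L=np.array([[-32,-32],[-32,32],[32,-32],[32,32]]);
for f in['w1','w6','w7','w8']:
    z=load(f);hsv=cv2.cvtColor(z['p'],cv2.COLOR_BGR2HSV);
    m=((hsv[...,1]<70)&(hsv[...,2]>110)).astype(np.uint8)
    n,lab,st,ce=cv2.connectedComponentsWithStats(m)
    W=[];
    a=np.radians(-12.5);ex=np.array([np.cos(a),np.sin(a)]);ey=np.array([-ex[1],ex[0]])
    for hgt,hx,hy in[(90,32,32),(0,60,55)]:
      for i in(-1,1):
        for j in(-1,1):
          for hz in ([90] if hgt==90 else [10]):
            w=np.array([566.7,-8.3])+i*hx*ex+j*hy*ey; q=proj(z,[*w,hz])[0]
            k=np.argmin([np.hypot(*(c-q)) if 20<s_[4]<260 else 999 for c,s_ in zip(ce,st)])
            e=np.hypot(*(ce[k]-q))
            if e<12: W.append((hgt,i,j,*ray(z,*ce[k],hz)[:2]))
    for hgt in(90,0):
        A={ (w[1],w[2]):np.array(w[3:]) for w in W if w[0]==hgt}
        o=[]
        for (k1,k2,off) in[((-1,-1),(-1,1),90),((1,-1),(1,1),90),((-1,-1),(1,-1),0),((-1,1),(1,1),0)]:
            if k1 in A and k2 in A:
                d=A[k2]-A[k1]; o.append((np.degrees(np.arctan2(d[1],d[0]))-off,np.hypot(*d)))
        print(f,hgt,np.round(o,1).tolist(), 'c',np.mean(list(A.values()),0).round(1) if len(A)==4 else '', [ ((A[k]+A[(-k[0],-k[1])])/2).round(1).tolist() for k in A if (-k[0],-k[1]) in A])
```

```text
yaw 34.643837379467165 x axis [-9.30838043e-04 -5.90562691e-04 -9.99999392e-01]
w1 90 [[-12.9, 64.2], [-12.6, 64.4]] c  [[567.0, -8.2], [567.0, -8.2]]
w1 0 [] c  []
w6 90 [[-12.6, 64.4], [-12.8, 64.2]] c  [[566.9, -8.5], [566.9, -8.5]]
w6 0 [[-12.8, 112.2], [-10.9, 104.8]] c  [[569.2, -8.2], [569.2, -8.2]]
w7 90 [[-13.5, 64.0]] c  []
w7 0 [] c  []
w8 90 [[-12.4, 66.8], [-12.7, 64.3]] c  [[566.9, -10.2], [566.9, -10.2]]
w8 0 [] c  []
```

>>> arm_command(
  rows=[
    [[0.1,0,0,-0.06,0,0,0],[0.1,0,-0.02,0,5.92,0,0],[0.1,0,-0.02,0,5.92,0,0],[0.1,0,-0.02,0,5.92,0,0],[0.1,0,-0.02,0,5.92,0,0],[0.1,0,-0.02,0,5.92,0,0],[0.1,0,-0.02,0,5.92,0,0],[0.1,0,-0.02,0,5.92,0,0],[0.1,0,-0.02,0,5.92,0,0],[0.1,0,0,0,0,0,0],[0.1,0,0,0,0,0,0],[0.1,0,0,0,0,0,0],[0.1,0,0,0,0,0,0]],
  ],
)

```text
clock: 10.13
eef_pos: [568.8, -8.6, 110.7]
orientation: [0.172, 1.563, -0.171]
wrist_force: [-1.4, 0.8, 4.8]
opening: 0.18
```

Run:
```python
from h import *
p,d,cm=snap('wrist','w9')
s=robot.read_state(); print(s['clock'],s['eef_pos'],s['opening']*85,s['wrist_force'],s['moment'])
M=rot(s['orientation']);print('yaw',np.degrees(np.arctan2(M[1,2],M[0,2])),'x axis',M[:,0], s['eef_pos'][:2]-2*M[:2,2])
```

```text
10.1833 [568.74546604  -8.61593399 110.63679858] 15.305093546767909 [-0.96464173  0.56921652  5.6087703 ] [ 0.1202656   0.26803837 -0.06319839]
yaw -12.52294771217524 x axis [ 8.07032077e-04  2.44315273e-04 -9.99999645e-01] [566.79304809  -8.18227287]
```

View pics/w9.png

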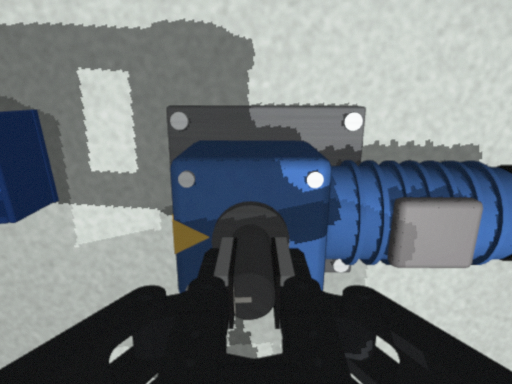

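>>> arm_command(
  rows=[
    [[1,0,0,0,0,0,0],[1,0,0,0,0,0,0],[1,0,0,0,0,0,0],[1,0,0,0,0,0,0],[1,0,0,0,0,0,0],[1,0,0,0,0,0,0],[1,-1.5,0,0,0,0,0],[1,-3,0,0,0,0,0],[1,-3,0,0,0,0,0],[1,-1.5,0,0,0,0,0],[1,0,0,0,0,0,0],[1,0,0,0,0,0,0]],
  ],
)

```text
clock: 11.18
eef_pos: [568.6, -8.8, 200.6]
orientation: [0.174, 1.563, -0.174]
wrist_force: [-0.6, 0.6, -0.2]
opening: 0.994
```

Run:
```python
from h import *
p,d,cm=snap('wrist','w10')
s=robot.read_state(); print(s['clock'],s['eef_pos'])
a=topview('w10',145,566.8,-8.2,20,12,-12.7,'t10'); b=topview('w10',88,566.8,-8.2,55,5,-12.7,'t10b')
cv2.circle(a,(240,240),120,(0,255,0),1);cv2.line(a,(240,0),(240,480),(0,255,0),1)
b=cv2.resize(b,(480,480));cv2.line(b,(240,0),(240,480),(0,255,0),1)
cv2.imwrite('pics/t.png',cv2.resize(cv2.convertScaleAbs(np.hstack([b,a]),alpha=1.5),(800,400)))
```

```text
11.2333 [568.13970219  -8.68275923 199.52674545]
```

View pics/t.png

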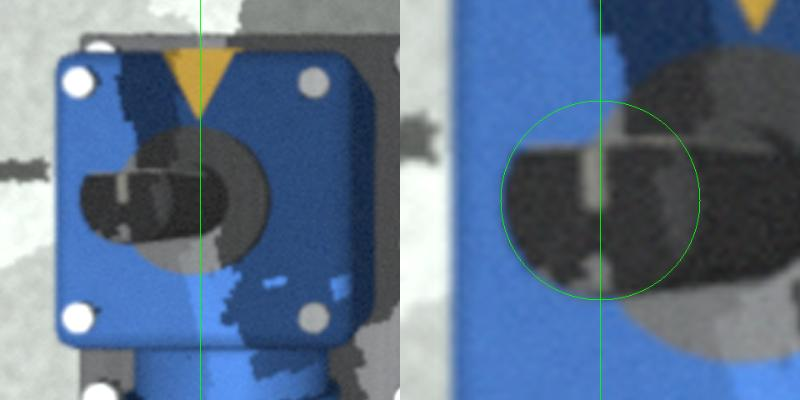

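View pics/w10.png

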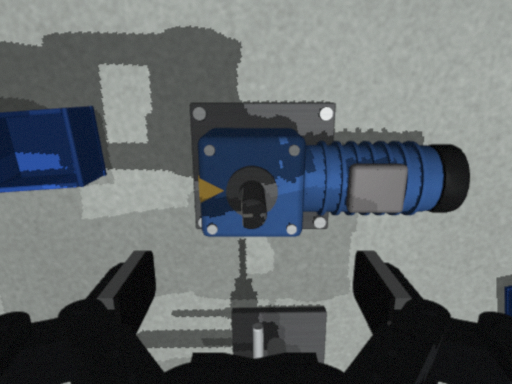

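>>> arm_command(
  rows=[
    [[1,0,0,0,-6.9,0,0],[1,0,0,0,-6.9,0,0],[1,0,0,0,-6.9,0,0],[1,0,0,0,-6.9,0,0],[1,0,0,0,-6.9,0,0],[1,0,0,0,-6.9,0,0],[1,0,0,0,-6.9,0,0],[1,0,0,0,-6.9,0,0],[1,0,0,0,-6.9,0,0],[1,0,0,0,-6.9,0,0],[1,0,0,0,-6.9,0,0],[1,0,0,0,-6.9,0,0],[1,0,0,0,-6.9,0,0],[1,1.2,-2.4,0,0,0,0],[1,1.2,-2.4,0,0,0,0],[1,1.2,-2.4,0,0,0,0],[1,1.2,-2.4,0,0,0,0],[1,0,0,0,0,0,0],[1,0,0,0,0,0,0]],
  ],
)

```text
clock: 12.82
eef_pos: [661.6, -30.5, 149.4]
orientation: [-1.037, 1.311, 1.044]
wrist_force: [-0.3, -0.9, -0.6]
opening: 0.994
```

Run:
```python
from h import *
p,d,cm=snap('wrist','w11')
s=robot.read_state(); print(s['clock'],s['eef_pos'],s['q'])
M=rot(s['orientation']);print('yaw',np.degrees(np.arctan2(M[1,2],M[0,2])),'x axis',M[:,0])
a=topview('w11',145,566.8,-8.2,20,12,-12.7,'t11'); b=topview('w11',88,566.8,-8.2,55,5,-12.7,'t11b')
cv2.circle(a,(240,240),120,(0,255,0),1);cv2.line(a,(240,0),(240,480),(0,255,0),1)
b=cv2.resize(b,(480,480));cv2.line(b,(240,0),(240,480),(0,255,0),1)
cv2.imwrite('pics/t.png',cv2.resize(cv2.convertScaleAbs(np.hstack([b,a]),alpha=1.5),(800,400)))
```

```text
12.8667 [661.34908921 -30.211055   150.80257074] [-2.24098641e-01  6.38806403e-01  1.07813314e+00  5.65796062e-05
  1.42766222e+00 -1.56774591e+00]
yaw 76.98484642383747 x axis [-2.92141992e-03  7.23307689e-04 -9.99995471e-01]
```

View pics/t.png

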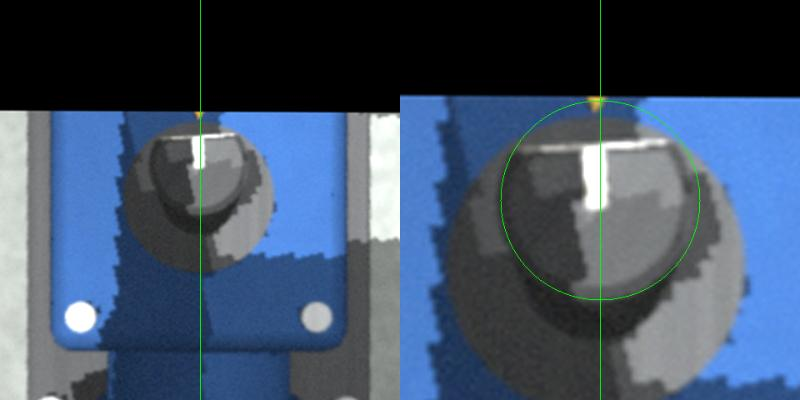

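View pics/w11.png

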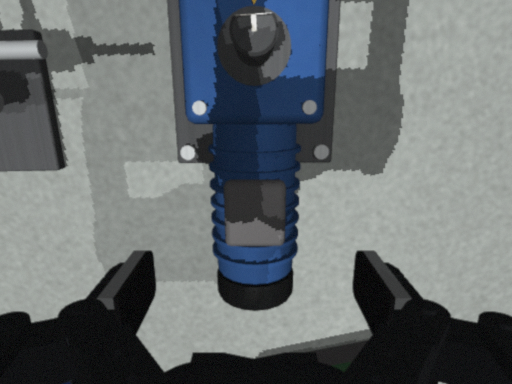

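Run:
```python
from h import *
z=load('w11');q=proj(z,[566.8,-8.2,145])[0];print(q)
u,v=q.astype(int);g=cv2.cvtColor(z['p'],cv2.COLOR_BGR2GRAY)
print(g[v-22:v+6,u-22:u+22])
c=z['p'][0:70,210:300];cv2.imwrite('pics/w11c.png',cv2.resize(c,None,fx=8,fy=8,interpolation=cv2.INTER_NEAREST))
```

```text
[254.78460101  28.66669755]
[[52 51 51 ... 95 95 94]
 [49 52 51 ... 93 95 95]
 [53 55 53 ... 95 94 94]
 ...
 [34 41 41 ... 82 81 71]
 [35 38 36 ... 84 79 69]
 [35 37 39 ... 83 81 67]]
```

View pics/w11c.png

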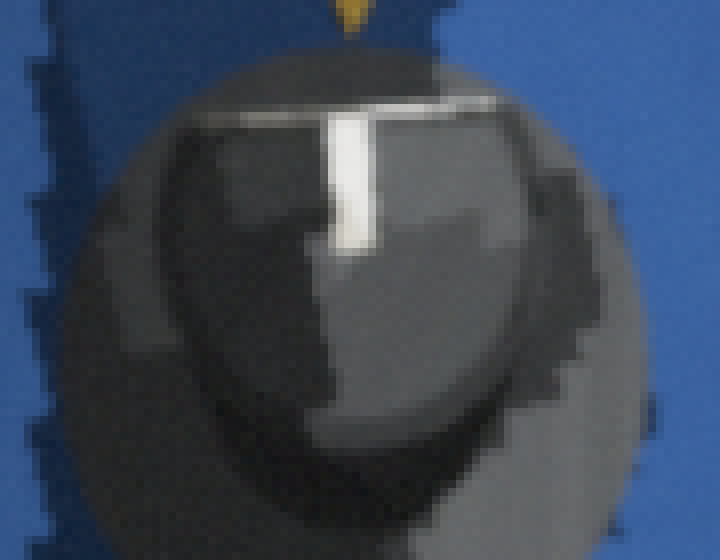

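>>> arm_command(
  rows=[
    [[1,-2.4,0,0,0,0,0],[1,-1.2,2,0,0,0,0],[1,-1.2,2.5,0,0,0,0],[1,0,2.5,0,0,0,0],[1,0,2.5,0.03,0,0,0],[1,0,0,0,6.7,0,0],[1,0,0,0,6.7,0,0],[1,0,0,0,6.7,0,0],[1,0,0,0,6.7,0,0],[1,0,0,0,6.7,0,0],[1,0,0,0,6.7,0,0],[1,0,0,0,6.7,0,0],[1,0,0,0,6.7,0,0],[1,0,0,0,6.7,0,0],[1,0,0,0,6.7,0,0],[1,0,0,0,6.7,0,0],[1,0,0,0,6.7,0,0],[1,0,0,0,6.7,0,0],[1,0,0,0,0,0,0],[1,0,0,0,0,0,0]],
  ],
)

```text
clock: 14.53
eef_pos: [568.9, -8.4, 200.8]
orientation: [0.136, 1.566, -0.136]
wrist_force: [0.5, -0.3, -0.0]
opening: 1.001
```

Run:
```python
from h import *
for i in range(1):
    s=robot.read_state(); print(s['clock'],s['eef_pos'])
M=rot(s['orientation']);print('yaw',np.degrees(np.arctan2(M[1,2],M[0,2])),'x axis',M[:,0])
t=np.array([566.8,-8.2])+2*M[:2,2]-s['eef_pos'][:2]; print('shift y,z mm',t@M[:2,1],t@M[:2,2])
```

```text
14.5333 [568.88840156  -8.42266254 200.8357198 ]
yaw -9.90710706265919 x axis [ 4.55115314e-04 -8.37699891e-05 -9.99999893e-01]
shift y,z mm -0.13996999626753517 -0.09556887662341315
```

>>> arm_command(
  rows=[
    [[1,2,0,0,0,0,0],[1,2.5,0,0,0,0,0],[1,2.5,0,0,0,0,0],[1,2,0,0,0,0,0],[0.1,0,0,0,0,0,0],[0.1,0,0,0,0,0,0],[0.1,0,0,0,0,0,0],[0.1,0,0,0,0,0,0],[0.1,0,0,0,0,0,0],[0.1,0,0,0,0,0,0],[0.1,0,0,0,0,0,0],[0.1,0,0,0,0,0,0],[0.1,0,0,0,0,0,0],[0.1,0,0,0,0,0,0],[0.1,0,0,0,0,0,0]],
  ],
  newtons=60,
)

```text
clock: 15.78
eef_pos: [568.8, -8.5, 111.6]
orientation: [0.138, 1.567, -0.138]
wrist_force: [-6.5, 1.1, 8.5]
opening: 0.172
```

Run:
```python
from h import *
s=robot.read_state(); print(s['clock'],s['eef_pos'],s['opening']*85,s['wrist_force'],s['moment'])
M=rot(s['orientation']);print('yaw',np.degrees(np.arctan2(M[1,2],M[0,2])),'x axis',M[:,0])
```

```text
15.7833 [568.82228978  -8.53128539 111.5801894 ] 14.59781630868748 [-6.52149785  1.0555062   8.50315111] [ 0.11870675  0.97086381 -0.00265508]
yaw -10.083539113450065 x axis [-7.58566079e-04 -1.75893561e-04 -9.99999697e-01]
```

>>> arm_command(
  rows=[
    [[0.1,0,0,-0.05,0,0,0],[0.1,0,-0.01,0,1.5,0,0],[0.1,0,0,0,1.5,0,0],[0.1,0,0,0,0,0,0],[0.1,0,0,0,0,0,0],[0.1,0,0,0,0,0,0],[1,0,0,0,0,0,0],[1,0,0,0,0,0,0],[1,0,0,0,0,0,0],[1,0,0,0,0,0,0],[1,0,0,0,0,0,0],[1,0,0,0,0,0,0],[1,-1.5,0,0,0,0,0],[1,-3,0,0,0,0,0],[1,-3,0,0,0,0,0],[1,-1.5,0,0,0,0,0]],
  ],
)

```text
clock: 17.12
eef_pos: [569.9, -8.9, 203.7]
orientation: [0.179, 1.559, -0.18]
wrist_force: [-0.2, 0.4, -0.0]
opening: 1.003
```

>>> arm_command(
  rows=[
    [[1,0,0,0,-6.95,0,0],[1,0,0,0,-6.95,0,0],[1,0,0,0,-6.95,0,0],[1,0,0,0,-6.95,0,0],[1,0,0,0,-6.95,0,0],[1,0,0,0,-6.95,0,0],[1,0,0,0,-6.95,0,0],[1,0,0,0,-6.95,0,0],[1,0,0,0,-6.95,0,0],[1,0,0,0,-6.95,0,0],[1,0,0,0,-6.95,0,0],[1,0,0,0,-6.95,0,0],[1,0,0,0,-6.95,0,0],[1,1,-2.2,0,0,0,0],[1,1,-2.2,0,0,0,0],[1,1,-2.2,0,0,0,0],[1,1,-2.2,0,0,0,0],[1,0,0,0,0,0,0],[1,0,0,0,0,0,0]],
  ],
)

```text
clock: 18.7
eef_pos: [654.9, -28.3, 159.1]
orientation: [-1.042, 1.308, 1.045]
wrist_force: [0.4, 0.7, 1.2]
opening: 0.997
```

Run:
```python
from h import *
p,d,cm=snap('wrist','w12')
s=robot.read_state(); print(s['clock'],s['eef_pos'],s['q'])
M=rot(s['orientation']);print('yaw',np.degrees(np.arctan2(M[1,2],M[0,2])),'x axis',M[:,0])
z=load('w12');q=proj(z,[566.8,-8.2,145])[0];print(q)
a=topview('w12',145,566.8,-8.2,20,12,-12.7,'t12')
cv2.circle(a,(240,240),120,(0,255,0),1);cv2.line(a,(240,0),(240,480),(0,255,0),1)
cv2.imwrite('pics/t.png',cv2.convertScaleAbs(a,alpha=1.5))
```

```text
18.75 [654.60325964 -28.08504517 160.04293133] [-2.23181238e-01  6.18560705e-01  1.08982255e+00 -1.22880423e-05
  1.43405786e+00 -1.57113460e+00]
yaw 77.23213542007284 x axis [-8.30111669e-04  1.75920969e-04 -9.99999640e-01]
[254.20768316  50.45283254]
```

View pics/t.png

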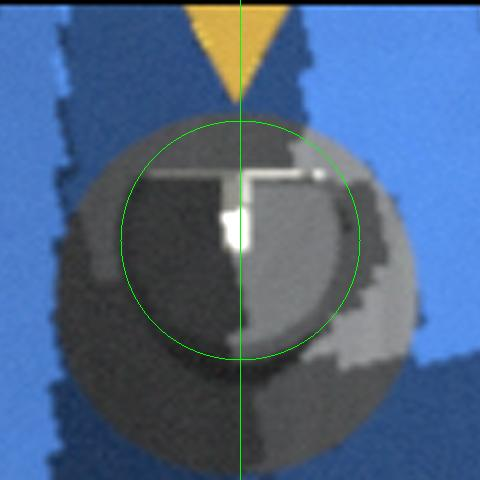

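>>> arm_command(
  rows=[
    [[1,-3,0,0,0,0,0],[1,-3,0,0,0,0,0],[1,-3,0,0,0,0,0],[1,-1,1.85,2.82,0,0,0],[1,0,1.85,2.82,0,0,0],[1,0,1.85,2.82,0,0,0],[1,0,1.85,2.82,0,0,0],[1,0,1.85,2.82,0,0,0],[1,0,1.85,2.82,0,0,0],[1,0,1.85,2.82,0,0,0],[1,0,1.85,2.82,0,0,0],[1,1,1.85,2.82,0,0,0],[1,2,1.85,2.82,0,0,0],[1,3,0,0,0,0,0],[1,2,0,0,0,0,0],[1,0,0,0,0,0,0],[1,0,0,0,0,0,0]],
  ],
)

```text
clock: 20.17
eef_pos: [536.2, 287.7, 181.1]
orientation: [-1.044, 1.307, 1.044]
wrist_force: [0.7, 0.5, 0.2]
opening: 0.998
```

Run:
```python
from h import *
p,d,cm=snap('wrist','w13')
s=robot.read_state(); print(s['clock'],s['eef_pos'],s['q'])
M=rot(s['orientation']);print('yaw',np.degrees(np.arctan2(M[1,2],M[0,2])),'x axis',M[:,0])
z=load('w13');C=cloud(z);print(C[:,:,2][np.isfinite(C[:,:,2])].max());m=(abs(C[...,2]-22)<3)
print(cv2.connectedComponentsWithStats(m.astype(np.uint8))[2:4])
```

```text
20.2167 [536.9994883  287.66402177 182.19300039] [ 2.97686108e-01  5.19806640e-01  1.20793561e+00  2.04203828e-05
  1.41159023e+00 -1.05000011e+00]
yaw 77.21661198038248 x axis [ 2.15485152e-03  6.82204085e-04 -9.99997446e-01]
323.96294268343604
(array([[     0,      0,    512,    384, 190817],
       [   423,     13,     55,     60,   2005],
       [   318,     52,     55,     57,   1726],
       [     0,    100,      1,      1,      1],
       [     1,    102,      1,      1,      1],
       [     0,    104,      2,      3,      5],
       [   229,    161,     50,     49,   1335],
       [     0,    229,     23,     76,    356],
       [   505,    232,      7,     28,    128],
       [   258,    281,     36,     17,    111],
       [   294,    295,      1,      2,      2],
       [   258,    299,      1,      1,      1],
       [   265,    300,     23,     11,     85],
       [   336,    365,     12,      6,     35]], dtype=int32), array([[2.52902776e+02, 1.93807648e+02],
       [4.50972070e+02, 4.24912718e+01],
       [3.45509849e+02, 8.02647740e+01],
       [0.00000000e+00, 1.00000000e+02],
       [1.00000000e+00, 1.02000000e+02],
       [4.00000000e-01, 1.05000000e+02],
       [2.53472659e+02, 1.85185019e+02],
       [1.20365169e+01, 2.64081461e+02],
       [5.08859375e+02, 2.45671875e+02],
       [2.74792793e+02, 2.85621622e+02],
       [2.94000000e+02, 2.95500000e+02],
       [2.58000000e+02, 2.99000000e+02],
       [2.76776471e+02, 3.06423529e+02],
       [3.41828571e+02, 3.67371429e+02]]))
```

View pics/w13.png

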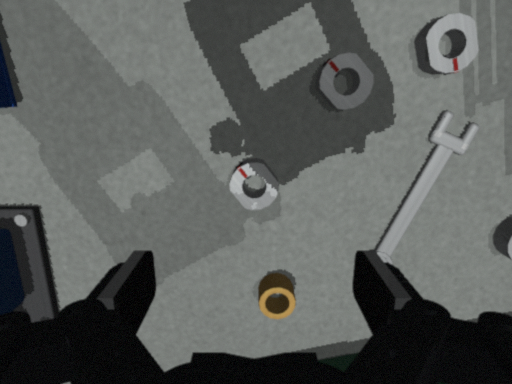

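Run:
```python
from h import *
z=load('w13')
print([ray(z,*p,22).round(1).tolist() for p in [(253.5,185.2),(345.5,80.3),(451,42.5)]])
c=ray(z,253.5,185.2,22)
a=topview('w13',22,c[0],c[1],30,12,0,'t13')
cv2.imwrite('pics/t.png',cv2.resize(cv2.convertScaleAbs(a,alpha=1.2),(600,600)))
c=ray(z,345.5,80.3,22);a=topview('w13',22,c[0],c[1],30,12,0,'t13b')
cv2.imwrite('pics/tb.png',cv2.resize(cv2.convertScaleAbs(a,alpha=1.8),(400,400)))
```

```text
[[544.5, 285.5, 22.0], [471.8, 382.1, 22.0], [461.6, 471.4, 22.0]]
```

View pics/t.png

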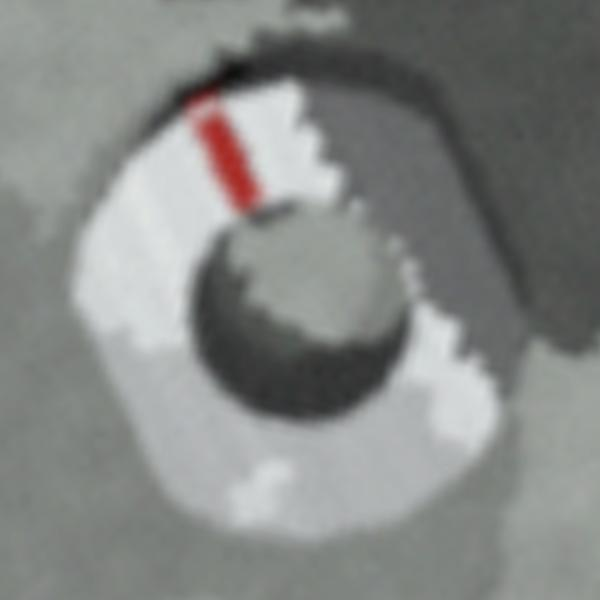

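View pics/tb.png

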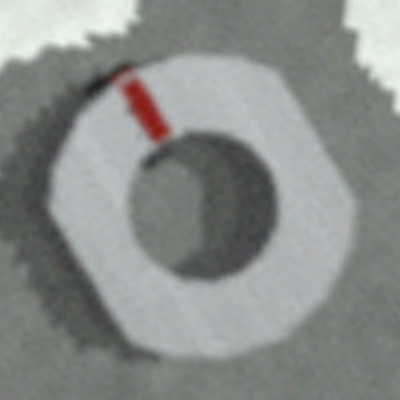

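>>> arm_command(
  rows=[
    [[1,0,-0.89,0,0,0,0],[1,1,0,0,-6.22,0,0],[1,1,0,0,-6.22,0,0],[1,1,0,0,-6.22,0,0],[1,1,0,0,-6.22,0,0],[1,1,0,0,-6.22,0,0],[1,1,0,0,-6.22,0,0],[1,2.5,0,0,0,0,0],[1,2.5,0,0,0,0,0],[1,1,0,0,0,0,0],[1,0,0,0,0,0,0],[1,0,0,0,0,0,0]],
  ],
)

```text
clock: 21.22
eef_pos: [546.5, 285.7, 61.5]
orientation: [-1.518, 0.974, 1.516]
wrist_force: [-0.3, -0.6, 0.7]
opening: 1.0
```

Run:
```python
from h import *
p,d,cm=snap('wrist','w14')
s=robot.read_state(); print(s['clock'],s['eef_pos'],s['q'])
M=rot(s['orientation']);print('yaw',np.degrees(np.arctan2(M[1,2],M[0,2])),'x axis',M[:,0])
a=topview('w14',22,*s['eef_pos'][:2],35,10,24.5,'t14')
cv2.line(a,(350,0),(350,700),(0,255,0),1);cv2.line(a,(0,350),(700,350),(0,255,0),1);cv2.line(a,(150,0),(150,700),(0,255,0),1);cv2.line(a,(550,0),(550,700),(0,255,0),1)
cv2.imwrite('pics/t.png',cv2.resize(cv2.convertScaleAbs(a,alpha=1.2),(600,600)))
```

```text
21.2667 [546.7107104  285.87426194  62.10472128] [ 2.90172850e-01  6.53371796e-01  1.33700796e+00 -2.41773227e-06
  1.14829093e+00 -1.70874256e+00]
yaw 114.52943946666419 x axis [ 2.80044290e-03  8.33913821e-04 -9.99995731e-01]
```

View pics/t.png

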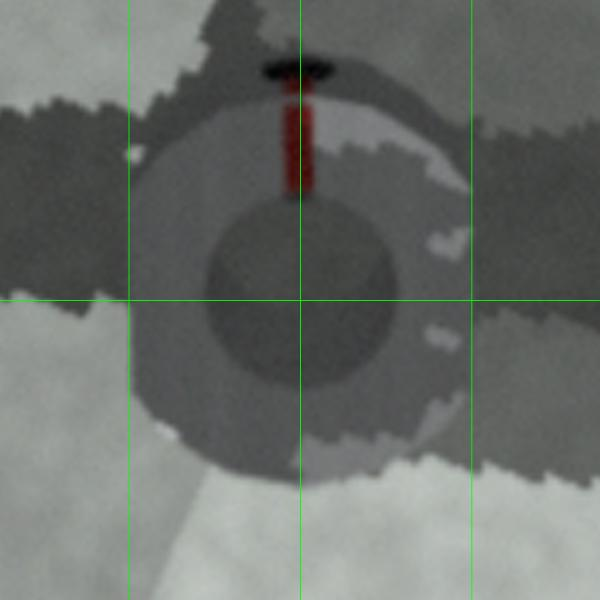

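View pics/w14.png

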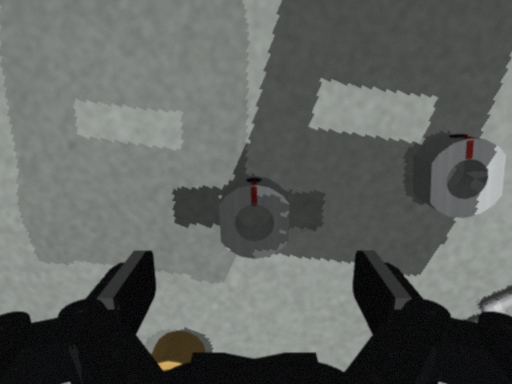

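>>> arm_command(
  rows=[
    [[1,2,0.11,0,0,0,0],[1,2,0,0,0,0,0],[1,1.2,0,0,0,0,0],[1,0.6,0,0,0,0,0],[1,0.15,0,0,0,0,0],[1,0,0,0,0,0,0],[1,0,0,0,0,0,0]],
  ],
  newtons=50,
)

```text
clock: 21.85
eef_pos: [545.1, 285.5, 1.9]
orientation: [-1.518, 0.974, 1.516]
wrist_force: [-0.2, -0.3, -0.3]
opening: 1.0
```

>>> arm_command(
  rows=[
    [[0.35,0,0,0,0,0,0],[0.35,0,0,0,0,0,0],[0.35,0,0,0,0,0,0],[0.35,0,0,0,0,0,0],[0.35,0,0,0,0,0,0],[0.35,0,0,0,0,0,0],[0.35,0,0,0,0,0,0],[0.35,0,0,0,0,0,0],[0.35,0,0,0,0,0,0]],
  ],
  newtons=50,
)

```text
clock: 22.6
eef_pos: [544.7, 285.4, 1.4]
orientation: [-1.518, 0.974, 1.517]
wrist_force: [0.5, -0.3, 6.5]
opening: 0.458
```

Run:
```python
from h import *
p,d,cm=snap('wrist','w15')
s=robot.read_state(); print(s['clock'],s['eef_pos'],s['opening']*85,s['wrist_force'],s['moment'])
M=rot(s['orientation']);print('yaw',np.degrees(np.arctan2(M[1,2],M[0,2])),'x axis',M[:,0])
```

```text
22.65 [544.7246095  285.43571038   1.3646699 ] 38.608357676147385 [-1.31093461  0.58814234  4.98843175] [-0.05835826  0.09555676 -0.05506498]
yaw 114.55531098596481 x axis [ 9.06084963e-04  2.29541896e-04 -9.99999563e-01]
```

View pics/w15.png

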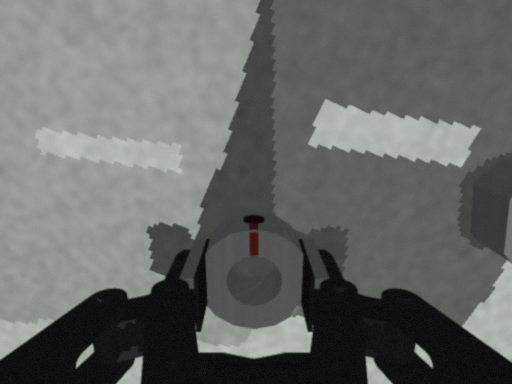

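>>> arm_command(
  rows=[
    [[0.35,-1,0,0,0,0,0],[0.35,-3,0,0,0,0,0],[0.35,-3,0,0,0,0,0],[0.35,-3,0,0,0,0,0],[0.35,-3,0,0,0,0,0],[0.35,-3,0,0,0,0,0],[0.35,-3,0,0,0,0,0],[0.35,-3,0,0,0,0,0],[0.35,0,0,0,6.2,0,0],[0.35,0,0,0,6.2,0,0],[0.35,0,0,0,6.2,0,0],[0.35,0,0,0,6.2,0,0],[0.35,0,0,0,6.2,0,0],[0.35,0,0,0,6.2,0,0],[0.35,0,0,0,0,0,0],[0.35,0,0,0,0,0,0]],
  ],
)

```text
clock: 23.98
eef_pos: [544.2, 285.3, 220.8]
orientation: [-1.047, 1.305, 1.048]
wrist_force: [0.2, 0.5, -1.4]
opening: 0.453
```

Run:
```python
from h import *
p,d,cm=snap('wrist','w16')
s=robot.read_state(); print(s['clock'],s['eef_pos'],s['opening']*85,s['wrist_force'],s['moment'])
M=rot(s['orientation']);print('yaw',np.degrees(np.arctan2(M[1,2],M[0,2])),'x axis',M[:,0])
zt=s['eef_pos'][2]-1.4+22
a=topview('w16',zt,*s['eef_pos'][:2],35,10,-12.7,'t16')
cv2.line(a,(350,0),(350,700),(0,255,0),1);cv2.line(a,(0,350),(700,350),(0,255,0),1);cv2.circle(a,(350,350),113,(0,255,0),1)
cv2.imwrite('pics/t.png',cv2.resize(cv2.convertScaleAbs(a,alpha=1.5),(600,600)))
z=load('w16');C=cloud(z);u,v=proj(z,[*s['eef_pos'][:2],zt])[0].astype(int);print(u,v)
for dy,dx in [(-35,0),(-33,-25),(-33,25),(33,0),(35,-20),(35,20),(0,-38),(0,38)]: print(dx,dy,C[v+dy,u+dx].round(1))
```

```text
24.0333 [544.24343471 285.29065345 220.78857332] 38.5515720250489 [-1.0833206  -0.35544392 -2.00715959] [-0.00693659 -0.02556177 -0.00937875]
yaw 77.54655049688223 x axis [-5.72566181e-04 -1.33484272e-04 -9.99999827e-01]
254 278
0 -35 [528.3 288.8 242.5]
-25 -33 [527.2 278.9 242.1]
25 -33 [531.4 298.2 242.2]
0 33 [558.9 282.  241.9]
-20 35 [558.4 273.5 241.5]
20 35 [562.  290.  241.4]
-38 0 [540.3 270.3 242.1]
38 0 [546.5 300.5 242.8]
```

View pics/t.png

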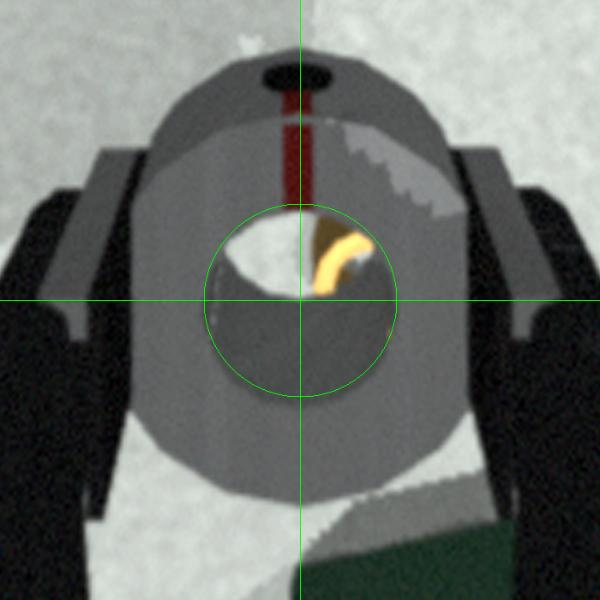

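View pics/w16.png

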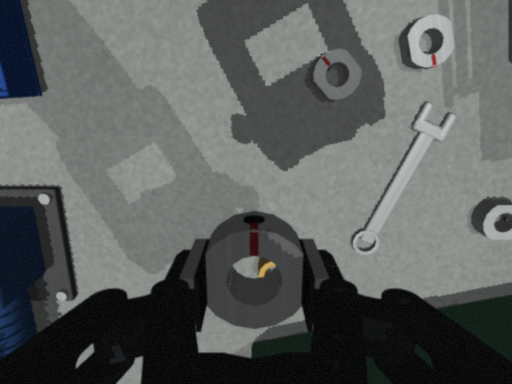

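>>> arm_command(
  rows=[
    [[0.35,0,-0.85,-2.82,0.25,0,0],[0.35,0,-0.85,-2.82,0,0,0],[0.35,0,-0.85,-2.82,0,0,0],[0.35,0,-0.85,-2.82,0,0,0],[0.35,0,-0.85,-2.82,0,0,0],[0.35,0,-0.85,-2.82,0,0,0],[0.35,0,-0.85,-2.82,0,0,0],[0.35,0,-0.85,-2.82,0,0,0],[0.35,0,-0.85,-2.82,0,0,0],[0.35,0,-0.85,-2.82,0,0,0],[0.35,1.5,0,0,0,0,0],[0.35,2,0,0,0,0,0],[0.35,1.3,0,0,0,0,0],[0.35,0,0,0,0,0,0],[0.35,0,0,0,0,0,0]],
  ],
)

```text
clock: 25.28
eef_pos: [564.4, -8.5, 172.8]
orientation: [-1.042, 1.307, 1.044]
wrist_force: [0.2, -0.1, -1.6]
opening: 0.455
```

Run:
```python
from h import *
p,d,cm=snap('wrist','w17')
s=robot.read_state(); print(s['clock'],s['eef_pos'],s['opening']*85,s['wrist_force'],s['moment'])
M=rot(s['orientation']);print('yaw',np.degrees(np.arctan2(M[1,2],M[0,2])),'x axis',M[:,0])
z=load('w17');print('axis px',proj(z,[[567,-8.5,145]]))
a=topview('w17',145,567,-8.5,30,10,-12.7,'t17');cv2.circle(a,(300,300),100,(0,255,0),1);cv2.line(a,(300,0),(300,600),(0,255,0),1)
b=topview('w17',s['eef_pos'][2]-1.4+22,567,-8.5,30,10,-12.7,'t17b');cv2.circle(b,(300,300),113,(0,255,0),1);cv2.line(b,(300,0),(300,600),(0,255,0),1)
cv2.imwrite('pics/t.png',cv2.resize(cv2.convertScaleAbs(np.hstack([a,b]),alpha=1.5),(800,400)))
```

```text
25.3333 [564.80494144  -8.48948005 173.6095494 ] 38.46003787439447 [ 0.68403661 -0.65933837 -1.09099358] [-0.00534291  0.03694001  0.00502778]
yaw 77.18582569038414 x axis [ 8.27673513e-04 -2.03909351e-04 -9.99999637e-01]
axis px [[254.94503513 236.37809854]]
```

View pics/t.png

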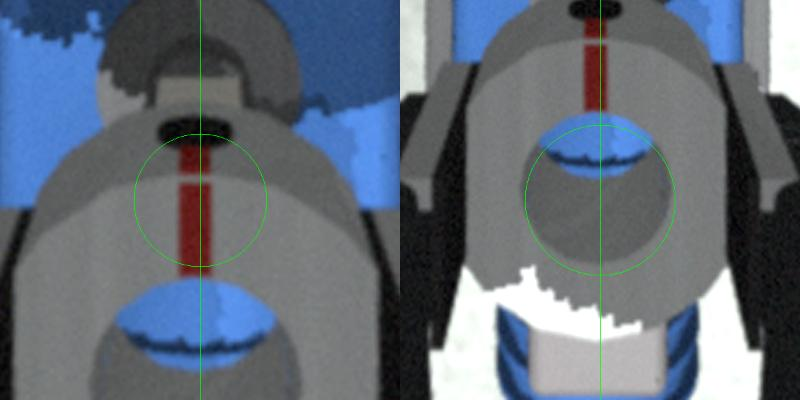

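View pics/w17.png

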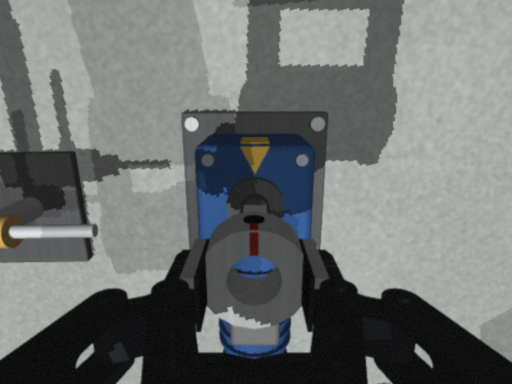

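>>> arm_command(
  rows=[
    [[0.35,0,-0.165,0.045,0,0,0],[0.35,1,0,0,0,0,0],[0.35,1,0,0,0,0,0],[0.35,0.4,0,0,0,0,0],[0.35,0,0,0,0,0,0],[0.35,0,0,0,0,0,0]],
  ],
)

```text
clock: 25.83
eef_pos: [566.1, -8.4, 148.5]
orientation: [-1.041, 1.308, 1.042]
wrist_force: [0.7, 0.4, -2.0]
opening: 0.456
```

Run:
```python
from h import *
p,d,cm=snap('wrist','w18'); snap('scene','s18')
s=robot.read_state(); print(s['clock'],s['eef_pos'],s['opening']*85,s['wrist_force'],s['moment'])
z=load('w18')
b=topview('w18',s['eef_pos'][2]-1.4+22,567,-8.5,30,10,-12.7,'t18b');cv2.circle(b,(300,300),113,(0,255,0),1);cv2.line(b,(300,0),(300,600),(0,255,0),1);cv2.line(b,(0,300),(600,300),(0,255,0),1)
cv2.imwrite('pics/t.png',cv2.convertScaleAbs(b,alpha=1.5))
```

```text
25.9333 [566.37341842  -8.47334285 149.05931293] 38.82856141436312 [ 0.05537472 -0.06937112 -1.92108166] [ 0.03151711  0.01824689 -0.0101449 ]
```

View pics/t.png

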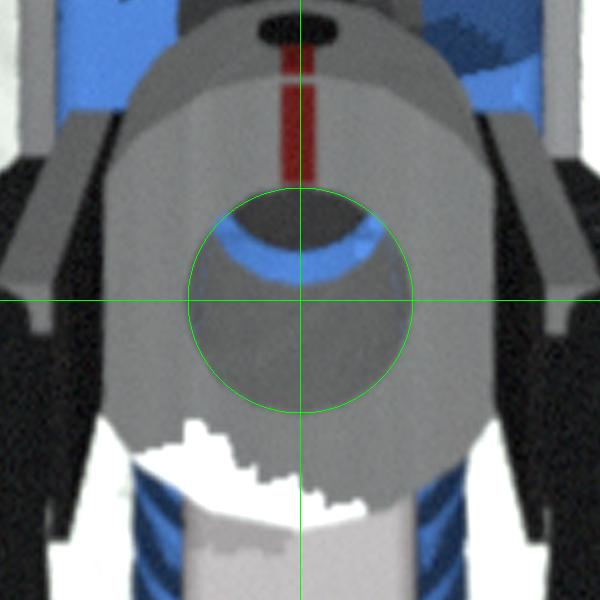

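>>> arm_command(
  rows=[
    [[0.35,0.3,0,0,0,0,0],[0.35,0.3,0,0,0,0,0],[0.35,0.3,0,0,0,0,0],[0.35,0,0,0,0,0,0]],
  ],
)

```text
clock: 26.27
eef_pos: [565.9, -8.4, 139.1]
orientation: [-1.041, 1.308, 1.043]
wrist_force: [-0.3, 0.4, -3.2]
opening: 0.456
```

Run:
```python
from h import *
p,d,cm=snap('wrist','w19')
s=robot.read_state(); print(s['clock'],s['eef_pos'],s['opening']*85,s['wrist_force'],s['moment'])
q=proj(load('w19'),[567,-8.5,145])[0].astype(int);c=p[q[1]-50:q[1]+50,q[0]-60:q[0]+60]
cv2.imwrite('pics/t.png',cv2.convertScaleAbs(cv2.resize(c,None,fx=6,fy=6,interpolation=cv2.INTER_CUBIC),alpha=1.8))
```

```text
26.3167 [566.01962755  -8.40766685 139.42390465] 38.60498000625552 [ 0.34182307 -0.64641889 -2.37219379] [-0.0392342   0.02169777  0.01550201]
```

View pics/t.png

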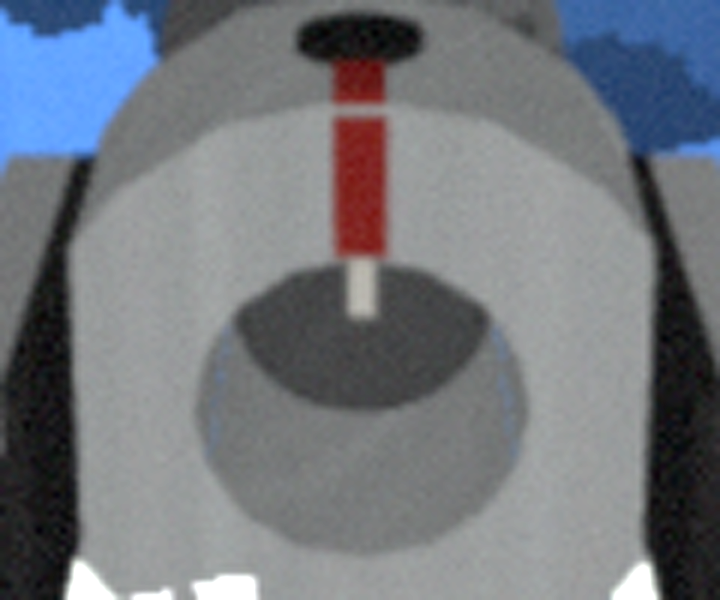

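>>> arm_command(
  rows=[
    [[0.35,0.3,0,0,0,0,0],[0.35,0.3,0,0,0,0,0],[0.35,0.3,0,0,0,0,0],[0.35,0.3,0,0,0,0,0],[0.35,0,0,0,0,0,0],[0.35,0,0,0,0,0,0]],
  ],
)

```text
clock: 26.82
eef_pos: [566.1, -8.4, 127.6]
orientation: [-1.042, 1.308, 1.042]
wrist_force: [-0.3, -0.2, -2.3]
opening: 0.454
```

```bash
cat > chk.py <<'E'
import sys
from h import *
f=sys.argv[1]
p,d,cm=snap('wrist',f)
s=robot.read_state(); print(s['clock'],s['eef_pos'],s['opening']*85,s['wrist_force'],s['moment'])
M=rot(s['orientation']);print('yaw',np.degrees(np.arctan2(M[1,2],M[0,2])),'x axis',M[:,0])
z=load(f);C=cloud(z);q=proj(z,[567,-8.5,145])[0].astype(int);c=p[q[1]-50:q[1]+50,q[0]-60:q[0]+60]
cv2.imwrite('pics/'+f+'c.png',cv2.convertScaleAbs(cv2.resize(c,None,fx=6,fy=6,interpolation=cv2.INTER_CUBIC),alpha=1.8))
a=np.radians(-12.7);ex=np.array([np.cos(a),np.sin(a)]);ey=np.array([-ex[1],ex[0]])
rel=C[...,:2]-[567,-8.5];gx=rel@ex;gy=rel@ey;r=np.hypot(gx,gy)
sh=(r<7)&(abs(C[...,2]-145)<12);co=(r>13.5)&(r<19)&(abs(C[...,2]-145)<12)
print('shaft z',sh.sum(),np.median(C[sh][:,2]),C[sh][:,2].std(),'collar z',co.sum(),np.median(C[co][:,2]))
for m,n in((co&(gx>8),'+x'),(co&(gx<-8),'-x'),(co&(gy>8),'+y'),(co&(gy<-8),'-y')): print(n,m.sum(),np.median(C[m][:,2]))
A=np.c_[gx[co],gy[co],np.ones(co.sum())];print('tilt deg',np.degrees(np.linalg.lstsq(A,C[co][:,2],rcond=None)[0][:2]))
E
python3 chk.py w20
```

```text
26.8667 [566.21936491  -8.44214915 127.80999878] 38.6405916812879 [ 0.51270079  0.04848923 -2.57543793] [ 0.06737838  0.01752105 -0.00069936]
yaw 77.10058018642742 x axis [-5.71161662e-05  4.87876302e-06 -9.99999998e-01]
shaft z 861 145.1236863526819 1.3423520884665157 collar z 2972 148.4589629504602
+x 916 148.45323151077358
-x 1087 148.4952293935177
+y 992 148.47437242998623
-y 1008 148.42776755661964
tilt deg [-0.11437462  0.02939992]
```

View pics/w20c.png

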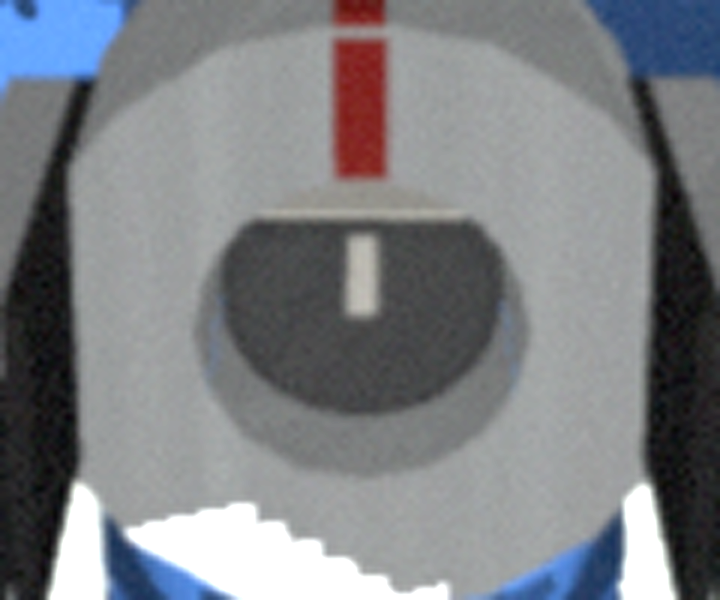

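>>> arm_command(
  rows=[
    [[0.35,0.17,0,0,0,0,0],[0.35,0.16,0,0,0,0,0],[0.35,0,0,0,0,0,0],[0.35,0,0,0,0,0,0],[0.35,0,0,0,0,0,0]],
  ],
)

```text
clock: 27.28
eef_pos: [566.2, -8.5, 124.6]
orientation: [-1.042, 1.307, 1.042]
wrist_force: [0.1, -0.8, -2.5]
opening: 0.455
```

```bash
python3 chk.py w21
python3 - <<'E'
from h import *
z=load('w21');C=cloud(z);r=np.hypot(C[...,0]-567,C[...,1]+8.5);
for lo,hi in((0,2),(0,4),(0,5.5),(13.5,17),(17,19)):
    m=(r>=lo)&(r<hi)&(abs(C[...,2]-145)<6);print(lo,hi,m.sum(),np.median(C[m][:,2]),C[m][:,2].std())
E
```

```text
27.3333 [566.22682441  -8.46778362 124.57774741] 38.8374233976348 [ 0.38878642  0.13893101 -2.93000242] [-0.04310725 -0.01595847  0.0363468 ]
yaw 77.09772972216517 x axis [ 1.01466555e-04 -2.79471365e-05 -9.99999994e-01]
shaft z 950 145.0327879529167 1.9832988515742753 collar z 2972 145.3674083880208
+x 917 145.3513135573047
-x 1097 145.42170720657015
+y 986 145.36254019310581
-y 1000 145.34049441602
tilt deg [-0.09245423  0.06034793]
0 2 66 145.3304365180279 0.6320201726828446
0 4 256 145.20994924556555 0.558816068472646
0 5.5 498 145.219244755574 0.5698950309232192
13.5 17 1778 145.375560866219 0.5646044465269491
17 19 1193 145.36074071528205 0.5457628577074025
```

View pics/w21c.png

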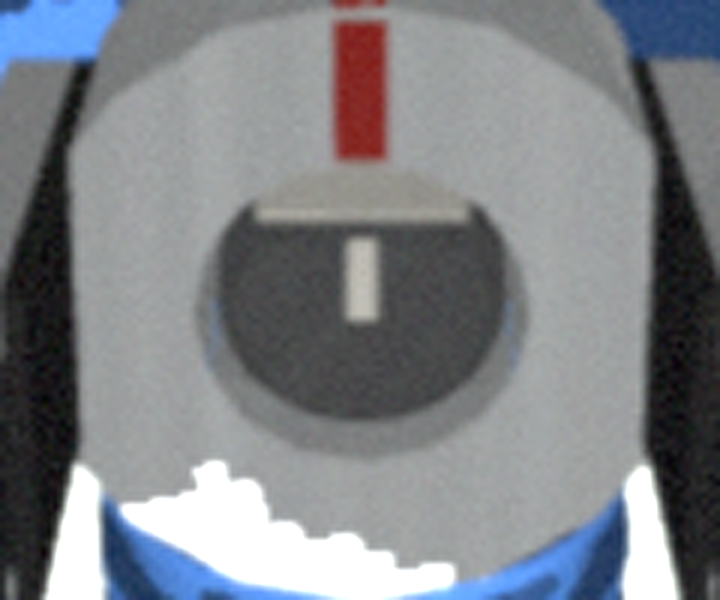

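Run:
```python
from h import *
p,d,cm=snap('scene','send')
d=cv2.absdiff(p,load('scene0')['p']);cv2.imwrite('pics/send2.png',np.hstack([p,cv2.convertScaleAbs(d,alpha=2)])[:, :].copy()); im=cv2.imread('pics/send2.png');cv2.imwrite('pics/send2.png',cv2.resize(im,(800,300)))
```

```text
(no output)
```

View pics/send2.png

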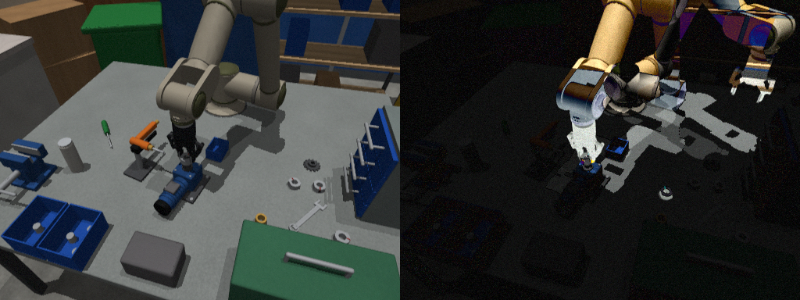

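The before/after difference shows only the arm, its shadows, the shaft and collar area, and the collar's empty place on the bench. Nothing else has moved, so I'm handing in.

Run:
```python
from h import *
print(robot.hand_in()); s=robot.read_state();print(s['clock'],s['eef_pos'],s['opening']*85)
```

```text
the job is handed in; nothing more can be done
None
the job is handed in; nothing more can be done
```

The job is done and handed in at about 27.4 s. The arm is still holding the collar on the shaft at 50 N.

- **Air gun:** I squeezed the trigger until the opening levelled off at about 39.5 to 40 mm, which is fully in. The next picture showed it sprung back out.
- **Shaft:** My first pinch and turn left the flat about 3° short of the pointer, as the next picture showed. I pinched it again at 60 N and turned it 3° more. After that the flat measured square to the pointer, within about 1°.
- **Collar:** I took the one farthest to the robot's right, gripped it by its holding flats and lowered it with the screw at the flat. I felt no contact with the shaft on the way down.
- **Last checks:**
  - The collar's top is about 0.15 mm above the shaft's end.
  - It is tilted about 0.1°.
  - By arithmetic, its underside is about 28 mm above the boss.
  - The flat is still square to the pointer.
  - The scene picture shows no other item moved.
- **Disagreement:** The gripper's opening reads about 1 mm smaller than the nominal size of what it holds, on the shaft and the collar alike. I took that to be give in the pads.

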